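# Load the coffee-station drawer, then level the unit and hold the level down

### The arm

A 6-joint arm with a two-finger parallel gripper is mounted at the origin on a cart in front of the work surface, level with it; the furniture and walls round the work are solid. World frame = base frame: x ahead of the robot, y to its left, z up, the work surface at z = 0. Lengths are in m, angles in rad, forces in N, time in s.
With the tool pointing down it reaches from about 0.3 to 0.875 m from the base axis. Payload 6.4 kg.
Tool frame: the origin (TCP) lies at the very end of the fingers, on their centre line; the grasp point (between the pads) lies ctrl.grip_point_offset behind it (ctrl.grip_point_offset is the distance from the TCP to the grasp point, in m); z points along the fingers, x is the direction in which the jaws open and shut, and the axes are right-handed (so a half turn about z gives the same grasp; the last joint's range is limited). The gripper opens to 85 mm and grips with 20 to 120 N. Pads are 22 mm wide; open, the fingers measure 114 mm over their backs; the gripper's body (76 mm by 85 mm) begins 54 mm behind the grasp point. The pads swing forward as they close: fully open they stand 13 mm farther back than shut.
Start: joints at [0.909, 0.181, 1.607, -0, 1.354, -0.206], TCP at [0.253, 0.516, 0.231] pointing down, gripper open.
Joint ranges: [-2.99, 2.99], [-0.89, 2.07], [0.3, 2.58], [-1.14, 4.28], [0, 2.63], [-3.12, 3.12]. Speed limits (rad/s): [2.57, 2.57, 3.01, 3.14, 3.14, 3.14].

### API

Orientations are given as a unit quaternion [w, x, y, z].
In Python, from bench import get_obs, viewer, workorder, ctrl gives the robot as it stands. The module is installed in compiled form; this text tells all that it offers.
- The arm moves only by the tool move_arm, never from a script. Its argument "increments" is a list of rows, each an object of numbers: "tx", "ty", "tz": the shift along the tool's x, y, z in m; "turn": the turn about the tool's z in degrees. A call has 1 to 20 rows; each row is the pose to reach, as a shift and turn from the pose commanded when the call began, along the tool's axes at that moment; what a row does not reach only later rows make up. A row lasts 1/12 s, in which the tool goes at most 41.7 mm and 7.16 degrees, less where a joint would pass 70% of its speed; a pose out of reach is approached as far as the arm can. A call with a gripper value outside its range is refused whole. "gripper" is the opening, from 0 (shut) to 1 (fully open), set as the call begins (left out, the last holds). The fingers move at their own pace and stop on an object; the grip force is fixed at half the most. Time passes only in rows, so rows that repeat a pose let the fingers close. It gives the time, the measured TCP pose, the force and the opening at its end, in the units of the state.
- get_obs(): the state, without advancing time (a new reading comes with each control period).
- viewer.camera(name): name is "scene" or "top" or "wrist"; returns (picture, depth): 384x512x3 uint8, red, green, blue; 384x512 float32, m along the optical axis (not along the pixel's ray), 0 where there is no reading.
- viewer.get_calibration(name): a dict with "intrinsics" (3x3 intrinsics, pixels), "origin" and "attitude" of the camera in the world. Camera axes: x right, y up, looking along -z (the intrinsics and any distortion apply to the point x, -y, -z); pixel columns grow to the right and rows downward; lengths in m; the calibration is good to about 2 mm. The wrist camera is an equidistant fisheye: a pixel r from the principal point sees the ray r / f radians off the axis. A picture is of the moment at which its call begins: read the wrist's pose just before it. get_calibration takes no time and is no camera call; for the wrist camera it gives the pose at the moment of the call.
- workorder.hand_in(): hands the job in, once; it reports no verdict.
The state is a dict: "time_s": time; "q": joint angles; "dq": joint speeds; "joint_efforts": joint torques, N m; "eef_pos": TCP position; "eef_rot": TCP orientation; "wrist_force": force on the tool from outside, world axes, zero at the start; "torque": the same for the moment, N m; "opening": opening from 0.0 (shut) to 1.0 (fully open).
Only numpy, scipy, OpenCV 4.12 (cv2) and the standard library are available. Lean on these libraries where they do the work, as an engineer would, in place of code of your own. Each camera call takes 0.05 s, during which the arm holds its last target.

### The job

Get the drawer unit ready for the coffee machine: put the matchbox into its open drawer and slide the drawer fully shut, because the unit has to be levelled as it will stand in use. Then stand the spirit level on the middle of the unit's top, lengthwise from left to right, let go of it, and turn the black knob of the screw foot until the bubble rests centred between the two lines. Finish by pressing down on the middle of the level, gently but steadily, and end the program while still pressing it down on the unit with the bubble centred; leave the mug, the jug and the spice jar where they are.

Things in the scene. Friction and masses are not known exactly. Their poses are not given: they have to be found in the camera images.
- unit: low dark-wood drawer unit, 220 (its x) x 240 (its y) mm, top 92 mm above the table; cannot be pushed about. Origin on the table under its centre, x to its back (away from the robot), y to its left. It stands on two left feet (y = +100 mm) and a screw foot 165 mm right of the centre, and leans about the left feet as that is turned. At the start the right end is too low.
- case_top (a point): centre of the unit's flat top board, on its surface; x to the back, y to the left (lengthwise direction for the level), z up. The board measures 220 (x) x 240 (y) mm and is empty.
- knob_grip (a point): grip point on the axis of the screw foot's knob: black, round, fluted, white line on top, 39 mm in diameter, 92 to 122 mm above the table (this point 110), axis 45 mm right of the unit's side. Seen from above, clockwise raises the unit's right end; 1 rad moves the bubble 3.6 mm. Needs 1.0 to 2.5 rad clockwise, one or two grasps. Friction 0.06 N m; stays where left.
- drawer (a joint): opening of the unit's only drawer in m: 0 fully shut (its front's outer face is then 122 mm in front of the unit's centre), 0.13 fully open; starts open. It slides out to the unit's -x, towards the robot, with 1 N of friction and no catch.
- drawer_front (a point): centre of the outer face of the drawer's upright front panel (240 wide, 75 high, from 16 to 90 mm above the table), x to the back. A steel lip pull 80 mm wide sticks out 15 mm from the face at the panel's centre, 71 to 85 mm above the table.
- drawer_floor (a point): point on the drawer's inner floor, 27 mm above the table, midway between its sides, 70 mm behind the outer face of its front; moves with it. The inside reaches from 58 mm in front of this point to 125 mm behind it and 95 mm to either side; side walls end 67 mm above the table. The case's top covers what lies behind the case's front edge (110 mm in front of its centre).
- matchbox: yellow and black matchbox lying flat on the table, 35 (its x) x 53 (its y) x 14 mm, 30 g; origin at the centre of its underside.
- spirit_level: blue spirit level standing on the table, black rubber end caps, 160 long (its x) x 26 wide (its y) x 34 mm high, 0.2 kg; origin at the centre of its underside. A window 56 mm long in the middle of its top shows a green vial with a pale bubble.
- level_top (a point): centre of the top face of the spirit level, 34 mm above its underside, in the middle of the window.
- bubble (a joint): position of the bubble along the level's own x axis in m, 0 at the centre between the two black lines (17 mm apart; the bubble is 15 mm long), at most 14 mm either way. It drifts to the higher end, 1.5 mm for each mm per m of slope, and takes about 2 s to settle after a movement.
- mug: white cup 58 x 82 x 50 mm; bystander, origin at the centre of its underside.
- jug: cream jug 67 x 103 x 85 mm; bystander, origin at the centre of its underside.
- spice_jar: spice jar with a golden lid, 42 x 42 x 96 mm; bystander, origin at the centre of its underside.
Mind the look-alikes: they are no part of the job. Several things look just like the matchbox: the one meant starts farthest to the robot's left.

How it is judged:
By the outcome, as a careful person would: the job done as asked, in the order asked, and still so for the second after the job is handed in, while the arm keeps its last pose, push and grip.
It also fails if it takes over 72 s, if anything falls off the work surface, if the arm or the gripper's body presses on something with over 40 N, if the wrist force passes 120 N, or if a joint passes its speed limit or range.

## Working session

There is one attempt and no reset: what is moved stays moved. The work goes in short steps, Python scripts to look and compute and a tool call to move; the robot and the scene stay as the last step left them, time stands still between calls to the robot, and variables do not carry over. Pictures are saved under pics/ and viewed, and the job is handed in when it is done.

Besides the shell and the picture viewer there is one more tool, called after "Emit:" as name(argument=value, ...) on one line, values as JSON. move_arm: Moves the arm, as the interface text tells. Its arguments: {"type":"object","properties":{"increments":{"type":"array"},"gripper":{"type":"number"}},"required":["increments"]}

```bash
mkdir -p pics
python3 - <<'E'
from bench import get_obs, viewer, workorder, ctrl
import cv2,numpy as np
print(get_obs()); print(ctrl.grip_point_offset)
for n in ["scene","top","wrist"]:
    c=viewer.get_calibration(n); print(n,c)
    p,d=viewer.camera(n); np.savez(f'pics/{n}0.npz',p=p,d=d,o=c['origin'],a=c['attitude'],K=c['intrinsics'])
    cv2.imwrite(f'pics/{n}0.png',p[:,:,::-1])
E
```

```text
{'time_s': 0.0, 'q': array([ 9.08703211e-01,  1.81514113e-01,  1.60798190e+00,  8.03374805e-07,
        1.35377235e+00, -2.06291304e-01]), 'dq': array([ 0.00011254,  0.00125008,  0.00141834,  0.00054579, -0.00120191,
        0.00017786]), 'joint_efforts': array([-8.81173110e-04, -4.44857991e+01, -3.51340091e+01, -1.81001415e-04,
        8.90665397e-03,  4.43515705e-05]), 'eef_pos': array([0.25275244, 0.51588139, 0.23041189]), 'eef_rot': array([ 2.87880220e-04,  8.48581626e-01,  5.29063816e-01, -7.86848420e-04]), 'wrist_force': array([ 0.17035484, -0.91548243, -0.95356879]), 'torque': array([-0.01275905,  0.03265583,  0.04497832]), 'opening': 1.000180781450912}
0.0187
scene {'intrinsics': array([[408.93615526,   0.        , 257.94115928],
       [  0.        , 408.93615526, 192.96537742],
       [  0.        ,   0.        ,   1.        ]]), 'origin': array([ 0.12714808, -0.59600045,  0.93562006]), 'attitude': array([ 0.88595538,  0.35003242, -0.11961197, -0.27973798])}
top {'intrinsics': array([[476.36459122,   0.        , 256.32023421],
       [  0.        , 476.36459122, 198.66738026],
       [  0.        ,   0.        ,   1.        ]]), 'origin': array([0.3305151 , 0.05226212, 1.33212205]), 'attitude': array([-0.68222455, -0.07431566,  0.08286239,  0.7226207 ])}
wrist {'intrinsics': array([[297.31863964,   0.        , 254.69931751],
       [  0.        , 297.31863964, 191.80873074],
       [  0.        ,   0.        ,   1.        ]]), 'origin': array([0.18746981, 0.5482205 , 0.37057065]), 'attitude': array([ 0.8392041 , -0.12435218, -0.07658329,  0.52383968])}
```

View pics/scene0.png

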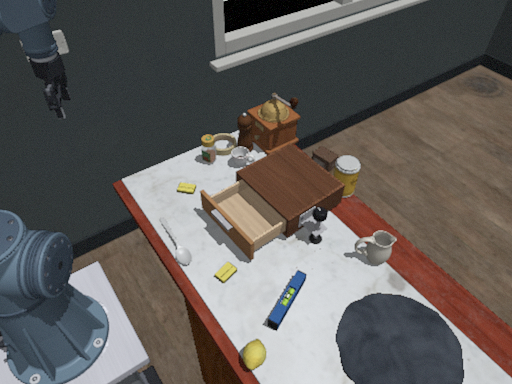

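View pics/top0.png

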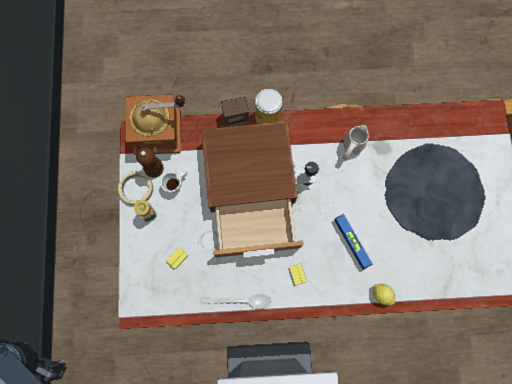

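View pics/wrist0.png

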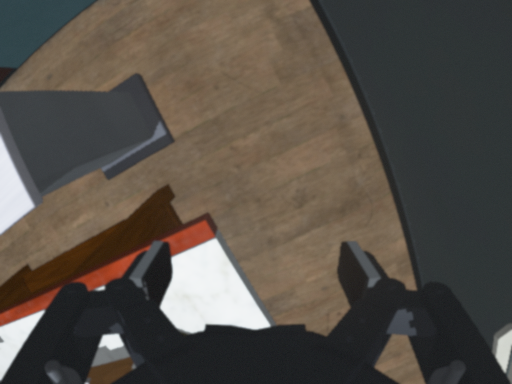

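```bash
cat > h.py <<'E'
import numpy as np,cv2
from scipy.spatial.transform import Rotation as R
def rot(q): return R.from_quat([q[1],q[2],q[3],q[0]]).as_matrix()
class V:
    def __init__(s,f):
        z=np.load(f); s.p=z['p'];s.d=z['d'];s.o=z['o'];s.A=rot(z['a']);s.K=z['K']
    def ray(s,u,v):
        K=s.K; return s.A@np.array([(u-K[0,2])/K[0,0],-(v-K[1,2])/K[1,1],-1.])
    def atz(s,u,v,z):
        r=s.ray(u,v); t=(z-s.o[2])/r[2]; return s.o+t*r
    def dep(s,u,v):
        return s.o+s.ray(u,v)*s.d[int(round(v)),int(round(u))]
    def proj(s,P):
        c=s.A.T@(np.array(P)-s.o); return s.K[0,0]*c[0]/-c[2]+s.K[0,2], -s.K[1,1]*c[1]/-c[2]+s.K[1,2]
    def cloud(s):
        u,v=np.meshgrid(np.arange(512),np.arange(384)); K=s.K
        c=np.stack([(u-K[0,2])/K[0,0],-(v-K[1,2])/K[1,1],-np.ones_like(u,float)],-1)*s.d[...,None]
        return c@s.A.T+s.o
def grab(n,tag):
    from bench import viewer
    c=viewer.get_calibration(n); p,d=viewer.camera(n); f=f'pics/{n}{tag}.npz'
    np.savez(f,p=p,d=d,o=c['origin'],a=c['attitude'],K=c['intrinsics'])
    cv2.imwrite(f[:-3]+'png',p[:,:,::-1]); return V(f)
def crop(v,x0,y0,w,h,s,f):
    cv2.imwrite(f,cv2.resize(v.p[y0:y0+h,x0:x0+w,::-1],None,fx=s,fy=s,interpolation=cv2.INTER_CUBIC))
def mind(v,x0,y0,w,h,mask):
    pass
E
python3 - <<'E'
from h import *
t=V('pics/top0.npz'); s=V('pics/scene0.npz')
crop(t,150,110,200,150,4,'pics/c1.png')
crop(t,140,190,250,120,3,'pics/c2.png')
crop(s,150,130,200,150,4,'pics/c3.png')
hsv=cv2.cvtColor(t.p,cv2.COLOR_RGB2HSV)
for v,n in((t,'t'),(s,'s')):
    hsv=cv2.cvtColor(v.p,cv2.COLOR_RGB2HSV); C=v.cloud()
    for nm,lo,hi in(('yel',(22,120,120),(35,255,255)),('blue',(100,120,50),(125,255,255))):
        m=cv2.inRange(hsv,lo,hi); k,l,st,ce=cv2.connectedComponentsWithStats(m)
        for i in range(1,k):
            if st[i,4]>40:
                P=C[l==i]; P=P[np.isfinite(P).all(1)]
                print(n,nm,st[i],ce[i].round(1),np.median(P,0).round(4),P[:,2].max().round(4))
for u,v in((205,126),(288,122),(297,205),(207,208),(250,165),(214,254),(302,244),(311,167),(312,182),(340,290)):
    print(u,v,t.dep(u,v).round(4))
E
```

```text
t yel [167 248  20  21 208] [176.5 258. ] [0.4736 0.2564 0.013 ] 1.3321
t yel [290 265  16  20 208] [297.3 274.2] [ 0.4104 -0.0725  0.0131] 0.0195
t yel [374 285  21  20 300] [384.2 294.3] [ 0.3422 -0.2947  0.0444] 1.3321
t blue [336 215  36  53 426] [352.9 241.5] [ 0.4846 -0.2278  0.0325] 1.3321
s yel [178 183  18  10 123] [186.3 187.5] [0.4728 0.2516 0.0148] 0.0196
s yel [215 263  21  19 207] [225.5 271.9] [ 0.4087 -0.0775  0.0144] 0.9356
s yel [243 339  22  31 371] [252.6 354.7] [ 0.3342 -0.3069  0.0447] 0.9356
s blue [269 271  37  57 519] [287.3 298.1] [ 0.485  -0.241   0.0351] 0.9356
205 126 [ 0.8627  0.1668 -0.0038]
288 122 [ 0.8606 -0.0807 -0.0015]
297 205 [ 0.6067 -0.088  -0.0007]
207 208 [ 0.613   0.1695 -0.0026]
250 165 [0.7051 0.0406 0.0926]
214 254 [0.4699 0.1473 0.0918]
302 244 [ 0.483  -0.0835  0.0897]
311 167 [ 0.6797 -0.119   0.1287]
312 182 [ 0.6596 -0.1297  0.048 ]
340 290 [ 0.3614 -0.1874  0.0013]
```

View pics/c1.png

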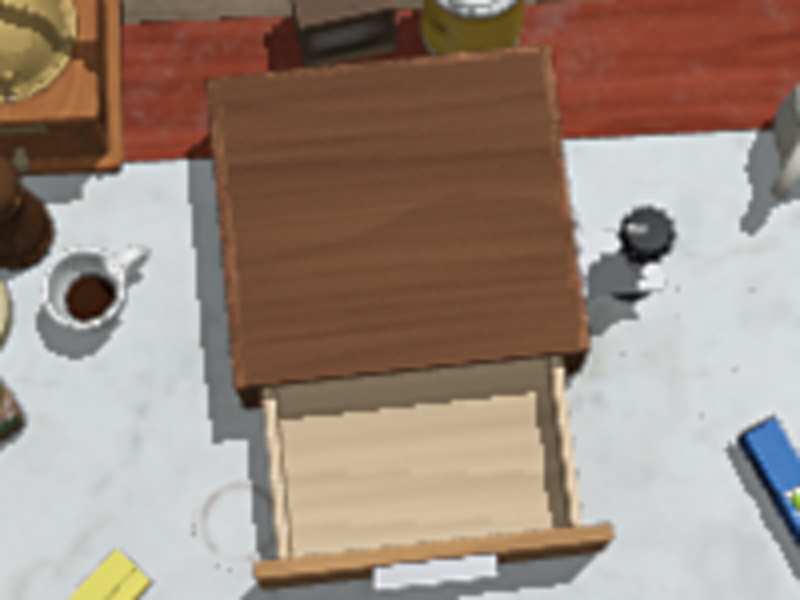

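View pics/c2.png

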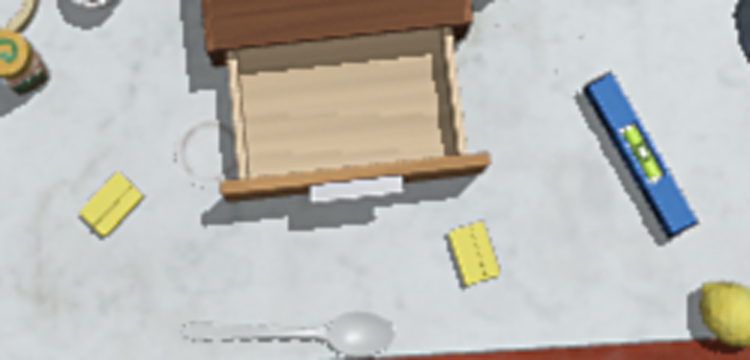

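View pics/c3.png

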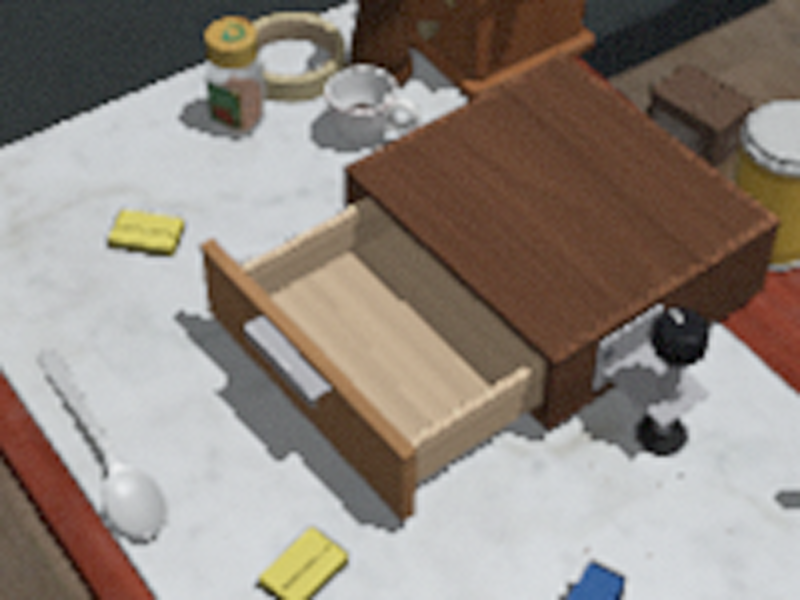

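Run:
```python
from h import *
t=V('pics/top0.npz'); s=V('pics/scene0.npz')
def q(name,cs,sc,ox,oy,z,v=t):
    P=np.array([v.atz(ox+(x+.5)/sc-.5,oy+(y+.5)/sc-.5,z) for x,y in cs]); print(name,P[:,:2].round(4).tolist(),P.mean(0)[:2].round(4))
    for i in range(4):
        e=P[(i+1)%4]-P[i]; print('  ',np.linalg.norm(e).round(4),np.degrees(np.arctan2(e[1],e[0])).round(1))
q('unit',[(210,85),(548,50),(585,350),(238,388)],4,150,110,.092)
q('unit-s',[(348,172),(578,60),(778,218),(550,362)],4,150,130,.092,s)
q('front',[(257,580),(255,567),(610,527),(612,543)],4,150,110,.090)
q('mb',[(120,172),(143,196),(105,237),(80,212)],3,140,190,.014)
q('lev',[(584,88),(607,72),(697,222),(671,238)],3,140,190,.034)
q('knob',[(620,235),(646,207),(674,235),(646,262)],4,150,110,.122)
q('knob-s',[(652,338),(680,307),(708,330),(680,345)],4,150,130,.122,s)
# depth-based fits
C=t.cloud()
for nm,V_ in(('top',t),('scene',s)):
    C=V_.cloud(); x,y,z=C[...,0],C[...,1],C[...,2]
    for n,m in(('mb',(abs(x-.4736)<.05)&(abs(y-.256)<.05)&(z>.008)&(z<.03)),('lev',(abs(x-.485)<.12)&(abs(y+.235)<.1)&(z>.025)&(z<.05)),
               ('unit',(x>.58)&(x<.86)&(y>-.1)&(y<.18)&(z>.082)&(z<.1)),('knob',(abs(x-.68)<.05)&(abs(y+.12)<.04)&(z>.115)&(z<.135))):
        P=C[m]
        if len(P)<5: continue
        r=cv2.minAreaRect(P[:,:2].astype(np.float32)*1000); print(nm,n,len(P),r, 'z',np.median(P[:,2]).round(4))
        if n=='unit':
            c=np.linalg.lstsq(np.c_[P[:,:2],np.ones(len(P))],P[:,2],rcond=None)[0]; print(c)
```

```text
unit [[0.8107, 0.1669], [0.8232, -0.0676], [0.6091, -0.0769], [0.5963, 0.1554]] [0.7098 0.0445]
   0.2349 -86.9
   0.2144 -177.5
   0.2326 93.1
   0.2146 3.1
unit-s [[0.5968, 0.1506], [0.8199, 0.1547], [0.8282, -0.0669], [0.6071, -0.0792]] [0.713  0.0398]
   0.2232 1.1
   0.2217 -87.9
   0.2214 -176.8
   0.23 92.6
front [[0.4685, 0.1479], [0.477, 0.1488], [0.4899, -0.0844], [0.4793, -0.0848]] [0.4787 0.0319]
   0.0086 6.5
   0.2336 -86.8
   0.0106 -177.4
   0.2329 92.7
mb [[0.5035, 0.2475], [0.4801, 0.2269], [0.4447, 0.2625], [0.4688, 0.2849]] [0.4742 0.2555]
   0.0312 -138.6
   0.0503 134.8
   0.0329 42.9
   0.0511 -47.2
lev [[0.554, -0.1846], [0.5678, -0.2073], [0.4255, -0.2751], [0.4126, -0.2501]] [ 0.49   -0.2293]
   0.0265 -58.8
   0.1576 -154.5
   0.0282 117.3
   0.1559 24.8
knob [[0.6788, -0.1028], [0.6971, -0.1216], [0.6768, -0.1385], [0.6594, -0.1185]] [ 0.678  -0.1204]
   0.0262 -45.8
   0.0264 -140.3
   0.0265 131.0
   0.0249 38.8
knob-s [[0.6577, -0.1196], [0.6909, -0.1096], [0.6927, -0.1353], [0.6689, -0.1346]] [ 0.6775 -0.1248]
   0.0347 16.8
   0.0258 -86.1
   0.0238 1
[... 384 characters left out ...]
z 0.0917
[0.00041345 0.00374562 0.09127486]
top knob 141 ((681.0900268554688, -121.68341827392578), (34.696197509765625, 35.198822021484375), 54.3995361328125) z 0.1213
scene mb 160 ((472.9476623535156, 257.17041015625), (38.59512710571289, 55.366878509521484), 44.05149841308594) z 0.0146
scene lev 697 ((476.34722900390625, -291.8820495605469), (223.4393310546875, 153.45269775390625), 16.21919059753418) z 0.0351
scene unit 4589 ((730.8675537109375, 45.63933563232422), (260.6402893066406, 246.29318237304688), 3.034904956817627) z 0.0935
[0.00153729 0.00737516 0.09195965]
scene knob 135 ((677.5608520507812, -121.8347396850586), (36.156742095947266, 35.19626998901367), 78.9869613647461) z 0.123
```

```bash
cat >> h.py <<'E'
def inc(pos,jaw=None,frm=None):
    from bench import get_obs
    o=get_obs(); Rm=rot(o['eef_rot']); p=o['eef_pos']
    d=Rm.T@(np.array(pos)-p); a=np.degrees(np.arctan2(Rm[1,0],Rm[0,0]))
    t=None
    if jaw is not None: t=(a-jaw+90)%180-90
    print('t%.2f'%o['time_s'],'p',p.round(4),'jaw %.2f'%a,'q6 %.2f'%o['q'][5],'tilt',Rm[:,2].round(4),'-> t',d.round(4),'turn',t,'F',o['wrist_force'].round(1),'op %.3f'%o['opening'])
class W(V):
    def ray(s,u,v):
        K=s.K; x=(u-K[0,2])/K[0,0]; y=(v-K[1,2])/K[1,1]; r=np.hypot(x,y); k=np.sin(r)/r if r>1e-9 else 1
        return s.A@np.array([x*k,-y*k,-np.cos(r)])
    def dep(s,u,v):
        K=s.K;r=np.hypot((u-K[0,2])/K[0,0],(v-K[1,2])/K[1,1]); return s.o+s.ray(u,v)*s.d[int(round(v)),int(round(u))]/np.cos(r)
    def proj(s,P):
        c=s.A.T@(np.array(P)-s.o); th=np.arctan2(np.hypot(c[0],c[1]),-c[2]); n=np.hypot(c[0],c[1]); return s.K[0,2]+s.K[0,0]*th*c[0]/n, s.K[1,2]-s.K[1,1]*th*c[1]/n
def gw(tag):
    grab('wrist',tag); return W(f'pics/wrist{tag}.npz')
E
python3 - <<'E'
from h import *
inc((.4735,.2557,.13),43.5)
w=W('pics/wrist0.npz'); print(w.A[:,2])
E
```

```text
t0.15 p [0.2528 0.516  0.2306] jaw 63.89 q6 -0.21 tilt [-8.0e-04 -1.1e-03 -1.0e+00] -> t [-0.1364  0.3127  0.1007] turn 20.3861840468754 F [-0.4  0.6 -0.2] op 0.997
[-0.25881924  0.12847899  0.95734307]
```

Emit:
move_arm(increments=[{"tx": -0.07, "ty": 0.16, "tz": 0.04, "turn": 10}, {"tx": -0.136, "ty": 0.312, "tz": 0.09, "turn": 20.4}, {"tx": -0.136, "ty": 0.312, "tz": 0.09, "turn": 20.4}, {"tx": -0.136, "ty": 0.312, "tz": 0.09, "turn": 20.4}, {"tx": -0.136, "ty": 0.312, "tz": 0.09, "turn": 20.4}, {"tx": -0.136, "ty": 0.312, "tz": 0.09, "turn": 20.4}, {"tx": -0.136, "ty": 0.312, "tz": 0.09, "turn": 20.4}, {"tx": -0.136, "ty": 0.312, "tz": 0.09, "turn": 20.4}, {"tx": -0.136, "ty": 0.312, "tz": 0.09, "turn": 20.4}, {"tx": -0.136, "ty": 0.312, "tz": 0.09, "turn": 20.4}, {"tx": -0.136, "ty": 0.312, "tz": 0.09, "turn": 20.4}, {"tx": -0.136, "ty": 0.312, "tz": 0.09, "turn": 20.4}, {"tx": -0.136, "ty": 0.312, "tz": 0.09, "turn": 20.4}])

```text
time_s: 1.23
eef_pos: [0.4727, 0.258, 0.1416]
eef_rot: [-0.0, 0.929, 0.371, 0.0]
wrist_force: [0.8, 0.3, -0.0]
opening: 0.995
```

Run:
```python
from h import *
w=gw('1'); inc((.4735,.2557,.006),43.5)
```

```text
t1.28 p [0.4727 0.2581 0.1417] jaw 43.59 q6 -0.48 tilt [ 5.e-04  4.e-04 -1.e+00] -> t [-0.0012  0.0023  0.1357] turn 0.09322175168529157 F [-0.1 -0.5  0.7] op 1.003
```

View pics/wrist1.png

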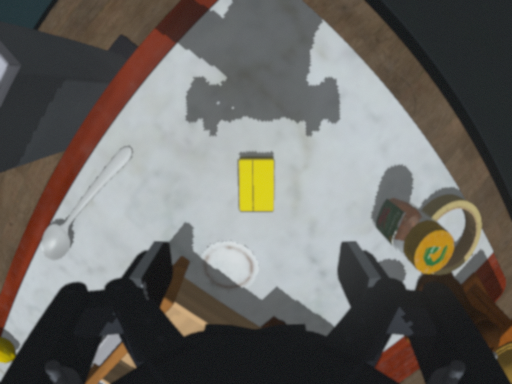

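Run:
```python
from h import *
w=W('pics/wrist1.npz')
P=[]
for u,v in((239,158),(273,158),(274,212),(239,212),(256,185)):
    r=w.ray(u,v); print((w.o+r*(.014-w.o[2])/r[2]).round(4), w.dep(u,v).round(4)); P.append(w.o+r*(.014-w.o[2])/r[2])
P=np.array(P[:4]); print(P.mean(0)); 
for i in range(4):
    e=P[(i+1)%4]-P[i]; print(np.linalg.norm(e),np.degrees(np.arctan2(e[1],e[0])))
print(w.proj((.4727,.258,.1416)),w.proj((.4735,.2557,.014)))
```

```text
[0.4458 0.266  0.014 ] [0.4463 0.2649 0.0077]
[0.4682 0.2874 0.014 ] [0.4693 0.2869 0.008 ]
[0.5059 0.2506 0.014 ] [ 0.5109  0.247  -0.0021]
[0.4815 0.2274 0.014 ] [ 0.4853  0.2219 -0.0034]
[0.4747 0.2582 0.014 ] [0.4755 0.2574 0.0101]
[0.47533623 0.25786189 0.014     ]
0.031079619358717527 43.63804268794816
0.05263706455415028 -44.35772846273531
0.03370263165276457 -136.39881614961294
0.052588998798147005 132.78589532315965
(np.float64(254.054866860436), np.float64(247.34252273073136)) (np.float64(253.24934180553672), np.float64(185.98565875143464))
```

Emit:
move_arm(increments=[{"tx": 0.0006, "ty": 0.002, "tz": 0.04}, {"tx": 0.0006, "ty": 0.002, "tz": 0.08}, {"tx": 0.0006, "ty": 0.002, "tz": 0.11}, {"tx": 0.0006, "ty": 0.002, "tz": 0.128}, {"tx": 0.0006, "ty": 0.002, "tz": 0.1375}, {"tx": 0.0006, "ty": 0.002, "tz": 0.1375}, {"tx": 0.0006, "ty": 0.002, "tz": 0.1375}])

```text
validation failed for argument at $.in...
```

Emit:
move_arm(increments=[{"tz": 0}, {"tz": 0}, {"tz": 0}, {"tz": 0}, {"tz": 0}, {"tz": 0}, {"tz": 0}, {"tz": 0}], gripper=0.2)

```text
validation failed for argument at $.in...
```

Emit:
move_arm(increments=[{"tx": 0.0006, "ty": 0.002, "tz": 0.04, "turn": 0}, {"tx": 0.0006, "ty": 0.002, "tz": 0.08, "turn": 0}, {"tx": 0.0006, "ty": 0.002, "tz": 0.11, "turn": 0}, {"tx": 0.0006, "ty": 0.002, "tz": 0.128, "turn": 0}, {"tx": 0.0006, "ty": 0.002, "tz": 0.1375, "turn": 0}, {"tx": 0.0006, "ty": 0.002, "tz": 0.1375, "turn": 0}, {"tx": 0.0006, "ty": 0.002, "tz": 0.1375, "turn": 0}])

```text
time_s: 1.87
eef_pos: [0.4753, 0.2566, 0.0044]
eef_rot: [0.0, 0.929, 0.371, 0.0]
wrist_force: [-0.3, 0.2, 0.5]
opening: 1.004
```

Emit:
move_arm(increments=[{"tx": 0, "ty": 0, "tz": 0, "turn": 0}, {"tx": 0, "ty": 0, "tz": 0, "turn": 0}, {"tx": 0, "ty": 0, "tz": 0, "turn": 0}, {"tx": 0, "ty": 0, "tz": 0, "turn": 0}, {"tx": 0, "ty": 0, "tz": 0, "turn": 0}, {"tx": 0, "ty": 0, "tz": 0, "turn": 0}, {"tx": 0, "ty": 0, "tz": 0, "turn": 0}, {"tx": 0, "ty": 0, "tz": 0, "turn": 0}], gripper=0.2)

```text
time_s: 2.53
eef_pos: [0.4762, 0.2561, 0.0051]
eef_rot: [0.0, 0.929, 0.37, 0.001]
wrist_force: [-1.3, -0.0, 6.6]
opening: 0.376
```

Emit:
move_arm(increments=[{"tx": 0, "ty": 0, "tz": -0.03, "turn": 0}, {"tx": 0, "ty": 0, "tz": -0.07, "turn": 0}, {"tx": 0, "ty": 0, "tz": -0.11, "turn": 0}, {"tx": 0, "ty": 0, "tz": -0.136, "turn": 0}, {"tx": 0, "ty": 0, "tz": -0.136, "turn": 0}])

```text
time_s: 2.95
eef_pos: [0.4794, 0.2571, 0.147]
eef_rot: [0.001, 0.929, 0.37, 0.006]
wrist_force: [1.0, -0.7, 0.2]
opening: 0.381
```

Run:
```python
from h import *
inc((.544,.035,.035),93)
w=gw('2')
```

```text
t2.95 p [0.4794 0.2571 0.147 ] jaw 43.49 q6 -0.49 tilt [ 0.0117  0.0033 -0.9999] -> t [-0.1072  0.2049  0.112 ] turn -49.50626525955674 F [ 1.  -0.7  0.2] op 0.381
```

View pics/wrist2.png

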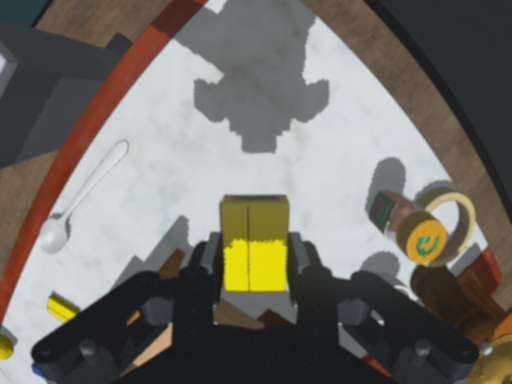

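Emit:
move_arm(increments=[{"tx": -0.018, "ty": 0.034, "tz": 0, "turn": -7}, {"tx": -0.036, "ty": 0.068, "tz": 0, "turn": -14}, {"tx": -0.054, "ty": 0.102, "tz": 0, "turn": -21}, {"tx": -0.072, "ty": 0.136, "tz": 0, "turn": -28}, {"tx": -0.09, "ty": 0.17, "tz": 0, "turn": -35}, {"tx": -0.1, "ty": 0.195, "tz": 0, "turn": -42}, {"tx": -0.107, "ty": 0.205, "tz": 0, "turn": -49.5}, {"tx": -0.107, "ty": 0.205, "tz": 0, "turn": -49.5}, {"tx": -0.107, "ty": 0.205, "tz": 0, "turn": -49.5}, {"tx": -0.107, "ty": 0.205, "tz": 0, "turn": -49.5}])

```text
time_s: 3.83
eef_pos: [0.5376, 0.0334, 0.1384]
eef_rot: [-0.001, 0.689, 0.724, -0.001]
wrist_force: [0.3, 0.7, -0.7]
opening: 0.379
```

Run:
```python
from h import *
inc((.5438,.0352,.034),93)
w=gw('3')
```

```text
t3.83 p [0.5376 0.0334 0.1384] jaw 92.84 q6 -1.78 tilt [-2.5e-03  5.0e-04 -1.0e+00] -> t [0.0014 0.0065 0.1044] turn -0.16463241303928555 F [ 0.3  0.7 -0.7] op 0.379
```

View pics/wrist3.png

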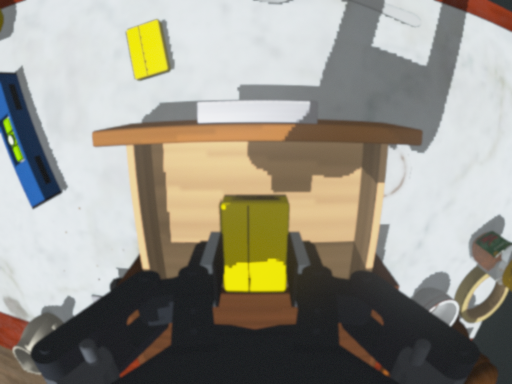

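Emit:
move_arm(increments=[{"tx": 0.001, "ty": 0.005, "tz": 0.035, "turn": 0}, {"tx": 0.001, "ty": 0.005, "tz": 0.065, "turn": 0}, {"tx": 0.001, "ty": 0.005, "tz": 0.088, "turn": 0}, {"tx": 0.001, "ty": 0.005, "tz": 0.098, "turn": 0}, {"tx": 0.001, "ty": 0.005, "tz": 0.102, "turn": 0}, {"tx": 0.001, "ty": 0.005, "tz": 0.102, "turn": 0}, {"tx": 0.001, "ty": 0.005, "tz": 0.102, "turn": 0}])

```text
time_s: 4.47
eef_pos: [0.5445, 0.0349, 0.0389]
eef_rot: [0.001, 0.688, 0.725, 0.001]
wrist_force: [0.6, -0.3, 0.4]
opening: 0.373
```

Emit:
move_arm(increments=[{"tx": 0, "ty": 0, "tz": 0.003, "turn": 0}, {"tx": 0, "ty": 0, "tz": 0.005, "turn": 0}, {"tx": 0, "ty": 0, "tz": 0.005, "turn": 0}])

```text
time_s: 4.72
eef_pos: [0.544, 0.0346, 0.0334]
eef_rot: [0.0, 0.688, 0.725, 0.0]
wrist_force: [0.2, -0.6, -2.0]
opening: 0.379
```

Emit:
move_arm(increments=[{"tx": 0, "ty": 0, "tz": 0, "turn": 0}, {"tx": 0, "ty": 0, "tz": 0, "turn": 0}, {"tx": 0, "ty": 0, "tz": 0, "turn": 0}, {"tx": 0, "ty": 0, "tz": 0, "turn": 0}, {"tx": 0, "ty": 0, "tz": 0, "turn": 0}], gripper=0.8)

```text
time_s: 5.13
eef_pos: [0.5436, 0.0347, 0.0329]
eef_rot: [0.0, 0.688, 0.725, 0.0]
wrist_force: [0.6, 0.8, 0.4]
opening: 0.805
```

Emit:
move_arm(increments=[{"tx": 0, "ty": 0, "tz": -0.02, "turn": 0}, {"tx": 0, "ty": 0, "tz": -0.06, "turn": 0}, {"tx": 0, "ty": 0, "tz": -0.1, "turn": 0}, {"tx": 0, "ty": 0, "tz": -0.1, "turn": 0}, {"tx": 0, "ty": 0, "tz": -0.1, "turn": 0}])

```text
time_s: 5.55
eef_pos: [0.546, 0.0344, 0.136]
eef_rot: [0.003, 0.688, 0.725, 0.002]
wrist_force: [-0.8, -0.1, -0.0]
opening: 0.802
```

Run:
```python
from h import *
inc((.45,.0302,.14),93)
w=gw('4')
```

```text
t5.55 p [0.546  0.0344 0.136 ] jaw 92.99 q6 -1.78 tilt [ 0.0067 -0.001  -1.    ] -> t [ 0.0008 -0.096  -0.0047] turn -0.01215249494269699 F [-0.8 -0.1 -0. ] op 0.802
```

View pics/wrist4.png

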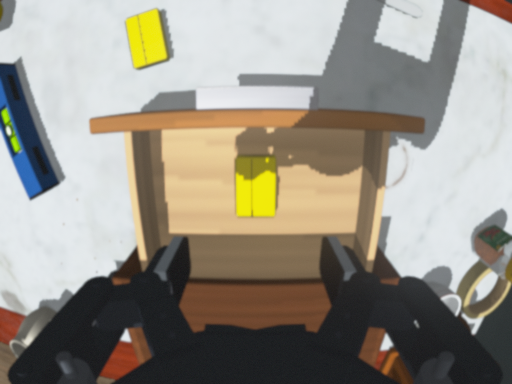

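Emit:
move_arm(increments=[{"tx": 0, "ty": -0.04, "tz": -0.005, "turn": 0}, {"tx": 0, "ty": -0.08, "tz": -0.005, "turn": 0}, {"tx": 0, "ty": -0.12, "tz": -0.005, "turn": 0}, {"tx": 0, "ty": -0.126, "tz": 0.03, "turn": 0}, {"tx": 0, "ty": -0.126, "tz": 0.07, "turn": 0}, {"tx": 0, "ty": -0.126, "tz": 0.08, "turn": 0}, {"tx": 0, "ty": -0.126, "tz": 0.08, "turn": 0}, {"tx": 0, "ty": -0.126, "tz": 0.08, "turn": 0}], gripper=0)

```text
time_s: 6.27
eef_pos: [0.4162, 0.0285, 0.0515]
eef_rot: [-0.002, 0.688, 0.725, -0.001]
wrist_force: [0.1, -0.5, 0.5]
opening: 0.001
```

Run:
```python
from h import *
inc((.562,.035,.05),93)
```

```text
t6.27 p [0.4162 0.0285 0.0515] jaw 92.98 q6 -1.84 tilt [-3.9e-03  9.0e-04 -1.0e+00] -> t [-0.001   0.1459  0.0009] turn -0.023058307932871003 F [ 0.1 -0.5  0.5] op 0.001
```

Emit:
move_arm(increments=[{"tx": 0, "ty": 0.01, "tz": 0, "turn": 0}, {"tx": 0, "ty": 0.02, "tz": 0, "turn": 0}, {"tx": 0, "ty": 0.03, "tz": 0, "turn": 0}, {"tx": 0, "ty": 0.04, "tz": 0, "turn": 0}, {"tx": 0, "ty": 0.05, "tz": 0, "turn": 0}, {"tx": 0, "ty": 0.06, "tz": 0, "turn": 0}, {"tx": 0, "ty": 0.07, "tz": 0, "turn": 0}, {"tx": 0, "ty": 0.08, "tz": 0, "turn": 0}, {"tx": 0, "ty": 0.09, "tz": 0, "turn": 0}, {"tx": 0, "ty": 0.1, "tz": 0, "turn": 0}, {"tx": 0, "ty": 0.108, "tz": 0, "turn": 0}, {"tx": 0, "ty": 0.116, "tz": 0, "turn": 0}, {"tx": 0, "ty": 0.122, "tz": 0, "turn": 0}, {"tx": 0, "ty": 0.127, "tz": 0, "turn": 0}, {"tx": 0, "ty": 0.13, "tz": 0, "turn": 0}, {"tx": 0, "ty": 0.13, "tz": 0, "turn": 0}])

```text
time_s: 7.6
eef_pos: [0.5483, 0.0348, 0.0529]
eef_rot: [0.0, 0.688, 0.725, 0.0]
wrist_force: [0.1, -0.3, 0.3]
opening: -0.002
```

Run:
```python
from h import *
inc((.562,.035,.05),93)
t=grab('top','5'); crop(t,150,110,200,150,4,'pics/c5.png')
```

```text
t7.60 p [0.5483 0.0348 0.0529] jaw 92.99 q6 -1.78 tilt [ 8.e-04 -2.e-04 -1.e+00] -> t [-0.0006  0.0137  0.0029] turn -0.013795365072923005 F [ 0.1 -0.3  0.3] op -0.002
```

View pics/c5.png

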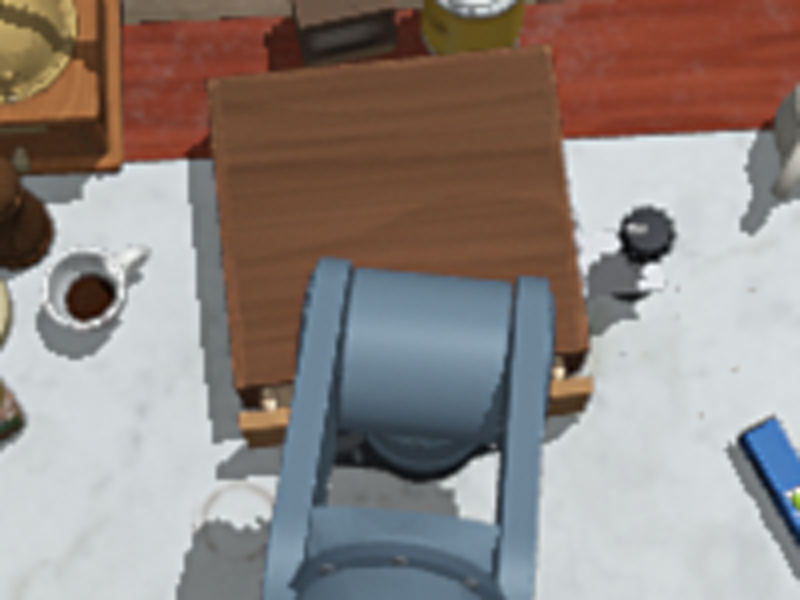

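Emit:
move_arm(increments=[{"tx": 0, "ty": 0.005, "tz": 0, "turn": 0}, {"tx": 0, "ty": 0.009, "tz": 0, "turn": 0}, {"tx": 0, "ty": 0.012, "tz": 0, "turn": 0}, {"tx": 0, "ty": 0.013, "tz": 0, "turn": 0}])

```text
time_s: 7.98
eef_pos: [0.561, 0.0356, 0.0528]
eef_rot: [0.0, 0.688, 0.725, 0.0]
wrist_force: [-0.9, -0.0, 0.1]
opening: 0.002
```

Emit:
move_arm(increments=[{"tx": 0, "ty": 0.002, "tz": 0, "turn": 0}, {"tx": 0, "ty": 0.003, "tz": 0, "turn": 0}, {"tx": 0, "ty": 0.003, "tz": 0, "turn": 0}])

```text
time_s: 8.23
eef_pos: [0.5639, 0.0357, 0.0529]
eef_rot: [0.0, 0.688, 0.725, 0.0]
wrist_force: [0.6, 0.2, -0.8]
opening: 0.002
```

Emit:
move_arm(increments=[{"tx": 0, "ty": 0.002, "tz": 0, "turn": 0}, {"tx": 0, "ty": 0.003, "tz": 0, "turn": 0}, {"tx": 0, "ty": 0.003, "tz": 0, "turn": 0}])

```text
time_s: 8.48
eef_pos: [0.5653, 0.0359, 0.0527]
eef_rot: [-0.001, 0.688, 0.725, -0.001]
wrist_force: [-6.4, -0.6, 5.2]
opening: 0.002
```

Emit:
move_arm(increments=[{"tx": 0, "ty": 0.002, "tz": 0, "turn": 0}, {"tx": 0, "ty": 0.003, "tz": 0, "turn": 0}, {"tx": 0, "ty": 0.003, "tz": 0, "turn": 0}])

```text
time_s: 8.73
eef_pos: [0.5652, 0.0359, 0.0526]
eef_rot: [-0.004, 0.688, 0.726, -0.004]
wrist_force: [-18.9, -2.7, 15.7]
opening: -0.001
```

Emit:
move_arm(increments=[{"tx": 0, "ty": -0.03, "tz": 0, "turn": 0}, {"tx": 0, "ty": -0.06, "tz": -0.02, "turn": 0}, {"tx": 0, "ty": -0.07, "tz": -0.06, "turn": 0}, {"tx": -0.03, "ty": -0.075, "tz": -0.1, "turn": -7}, {"tx": -0.06, "ty": -0.075, "tz": -0.11, "turn": -14}, {"tx": -0.1, "ty": -0.075, "tz": -0.11, "turn": -22}, {"tx": -0.1, "ty": -0.075, "tz": -0.11, "turn": -22}], gripper=1)

```text
time_s: 9.32
eef_pos: [0.502, -0.073, 0.1658]
eef_rot: [0.004, 0.536, 0.844, -0.0]
wrist_force: [0.6, -0.0, -0.2]
opening: 0.978
```

Run:
```python
from h import *
inc((.488,-.229,.16),115.3)
t=grab('top','6'); crop(t,150,110,200,150,4,'pics/c6.png')
```

```text
t9.32 p [ 0.502  -0.073   0.1658] jaw 115.19 q6 -2.39 tilt [ 0.0063 -0.0046 -1.    ] -> t [-0.1351 -0.0791  0.0064] turn -0.11094805984193101 F [ 0.6 -0.  -0.2] op 0.978
```

View pics/c6.png

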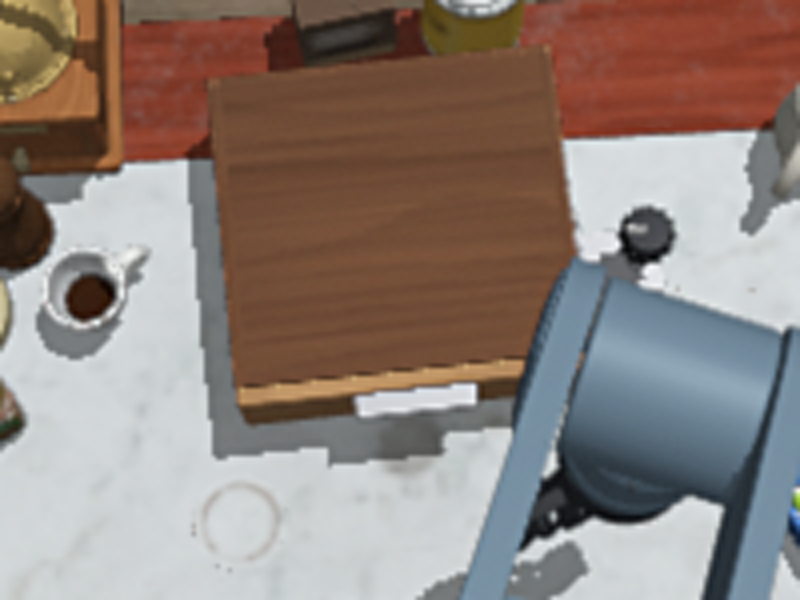

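Emit:
move_arm(increments=[{"tx": -0.035, "ty": -0.02, "tz": 0, "turn": 0}, {"tx": -0.07, "ty": -0.04, "tz": 0, "turn": 0}, {"tx": -0.105, "ty": -0.06, "tz": 0, "turn": 0}, {"tx": -0.135, "ty": -0.079, "tz": 0, "turn": 0}, {"tx": -0.135, "ty": -0.079, "tz": 0, "turn": 0}, {"tx": -0.135, "ty": -0.079, "tz": 0, "turn": 0}])

```text
time_s: 9.87
eef_pos: [0.485, -0.2245, 0.1625]
eef_rot: [-0.0, 0.539, 0.842, 0.0]
wrist_force: [-0.7, 0.7, 0.0]
opening: 1.003
```

Run:
```python
from h import *
inc((.488,-.229,.16),115.3)
w=gw('7')
```

```text
t9.87 p [ 0.485  -0.2245  0.1625] jaw 114.74 q6 -2.66 tilt [-1.e-04  5.e-04 -1.e+00] -> t [-0.0053  0.0008  0.0025] turn -0.5562507056907293 F [-0.7  0.7  0. ] op 1.003
```

View pics/wrist7.png

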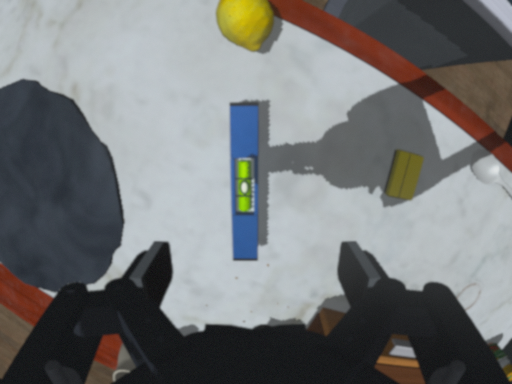

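Run:
```python
from h import *
w=W('pics/wrist7.npz')
crop(w,200,90,90,180,3.3,'pics/c7.png')
def az(u,v,z): r=w.ray(u,v); return w.o+r*(z-w.o[2])/r[2]
P=np.array([az(u,v,.034) for u,v in((230.5,103),(257,102),(257.5,260),(234,260))]); print(P.round(4),P.mean(0))
for i in range(4):
    e=P[(i+1)%4]-P[i]; print(np.linalg.norm(e),np.degrees(np.arctan2(e[1],e[0])))
print(az(245.5,185,.034), w.dep(245,185),w.dep(245,140),w.dep(245,235))
```

```text
[[ 0.4264 -0.2759  0.034 ]
 [ 0.4159 -0.2547  0.034 ]
 [ 0.5581 -0.1881  0.034 ]
 [ 0.5684 -0.2101  0.034 ]] [ 0.49221592 -0.23220905  0.034     ]
0.023639554041180687 116.56204725039107
0.15711446852944486 25.100209601046757
0.024326754952899984 -64.92619453973948
0.15650172921628355 -155.15419343352156
[ 0.49005911 -0.23222292  0.034     ] [ 0.49081892 -0.23246631  0.03188085] [ 0.45200725 -0.25006356  0.03137383] [ 0.53806039 -0.21124635  0.03225709]
```

View pics/c7.png

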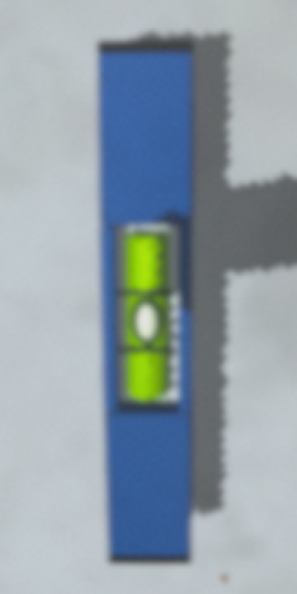

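Emit:
move_arm(increments=[{"tx": -0.004, "ty": 0.001, "tz": 0.04, "turn": -0.4}, {"tx": -0.009, "ty": 0.0025, "tz": 0.08, "turn": -0.4}, {"tx": -0.009, "ty": 0.0025, "tz": 0.115, "turn": -0.4}, {"tx": -0.009, "ty": 0.0025, "tz": 0.14, "turn": -0.4}, {"tx": -0.009, "ty": 0.0025, "tz": 0.152, "turn": -0.4}, {"tx": -0.009, "ty": 0.0025, "tz": 0.154, "turn": -0.4}, {"tx": -0.009, "ty": 0.0025, "tz": 0.154, "turn": -0.4}])

```text
time_s: 10.5
eef_pos: [0.4916, -0.2294, 0.0088]
eef_rot: [-0.0, 0.534, 0.846, 0.0]
wrist_force: [-0.7, -0.6, 1.1]
opening: 1.0
```

Emit:
move_arm(increments=[{"tx": 0, "ty": 0, "tz": 0, "turn": 0}, {"tx": 0, "ty": 0, "tz": 0, "turn": 0}, {"tx": 0, "ty": 0, "tz": 0, "turn": 0}, {"tx": 0, "ty": 0, "tz": 0, "turn": 0}, {"tx": 0, "ty": 0, "tz": 0, "turn": 0}, {"tx": 0, "ty": 0, "tz": 0, "turn": 0}, {"tx": 0, "ty": 0, "tz": 0, "turn": 0}, {"tx": 0, "ty": 0, "tz": 0, "turn": 0}, {"tx": 0, "ty": 0, "tz": 0, "turn": 0}], gripper=0.1)

```text
time_s: 11.25
eef_pos: [0.4923, -0.2314, 0.0101]
eef_rot: [0.001, 0.535, 0.845, -0.0]
wrist_force: [-0.9, -0.8, 7.1]
opening: 0.289
```

Emit:
move_arm(increments=[{"tx": 0, "ty": 0, "tz": -0.03, "turn": 0}, {"tx": 0, "ty": 0, "tz": -0.07, "turn": 0}, {"tx": 0, "ty": 0, "tz": -0.11, "turn": 0}, {"tx": 0, "ty": 0, "tz": -0.15, "turn": 0}, {"tx": 0, "ty": 0, "tz": -0.18, "turn": 0}, {"tx": 0, "ty": 0, "tz": -0.18, "turn": 0}])

```text
time_s: 11.75
eef_pos: [0.4946, -0.2329, 0.1963]
eef_rot: [0.006, 0.534, 0.845, -0.001]
wrist_force: [1.5, -0.2, -0.5]
opening: 0.289
```

Run:
```python
from h import *
inc((.711,.043,.19),3)
```

```text
t11.75 p [ 0.4946 -0.2329  0.1963] jaw 115.39 q6 -2.67 tilt [ 0.0097 -0.0074 -0.9999] -> t [0.1565 0.3138 0.0064] turn -67.61270682712899 F [ 1.5 -0.2 -0.5] op 0.289
```

Emit:
move_arm(increments=[{"tx": 0.01, "ty": 0.02, "tz": 0, "turn": 7}, {"tx": 0.02, "ty": 0.04, "tz": 0, "turn": 14}, {"tx": 0.03, "ty": 0.06, "tz": 0, "turn": 21}, {"tx": 0.04, "ty": 0.08, "tz": 0, "turn": 28}, {"tx": 0.05, "ty": 0.1, "tz": 0, "turn": 35}, {"tx": 0.06, "ty": 0.12, "tz": 0, "turn": 42}, {"tx": 0.07, "ty": 0.14, "tz": 0, "turn": 49}, {"tx": 0.08, "ty": 0.16, "tz": 0, "turn": 56}, {"tx": 0.09, "ty": 0.18, "tz": 0, "turn": 63}, {"tx": 0.1, "ty": 0.2, "tz": 0, "turn": 70}, {"tx": 0.11, "ty": 0.22, "tz": 0, "turn": 77}, {"tx": 0.12, "ty": 0.24, "tz": 0, "turn": 84}, {"tx": 0.13, "ty": 0.26, "tz": 0, "turn": 91}, {"tx": 0.14, "ty": 0.28, "tz": 0, "turn": 98}, {"tx": 0.15, "ty": 0.3, "tz": 0, "turn": 105}, {"tx": 0.156, "ty": 0.312, "tz": 0, "turn": 112.3}, {"tx": 0.156, "ty": 0.312, "tz": 0, "turn": 112.3}, {"tx": 0.156, "ty": 0.312, "tz": 0, "turn": 112.3}])

```text
time_s: 13.25
eef_pos: [0.7055, 0.0447, 0.1869]
eef_rot: [-0.0, 1.0, 0.029, -0.001]
wrist_force: [0.8, -0.8, -2.6]
opening: 0.293
```

Run:
```python
from h import *
inc((.711,.043,.102),3)
w=gw('8')
```

```text
t13.25 p [0.7055 0.0447 0.1869] jaw 3.31 q6 -0.16 tilt [-0.0028 -0.     -1.    ] -> t [0.0056 0.002  0.0849] turn 0.30959727428988515 F [ 0.8 -0.8 -2.6] op 0.293
```

View pics/wrist8.png

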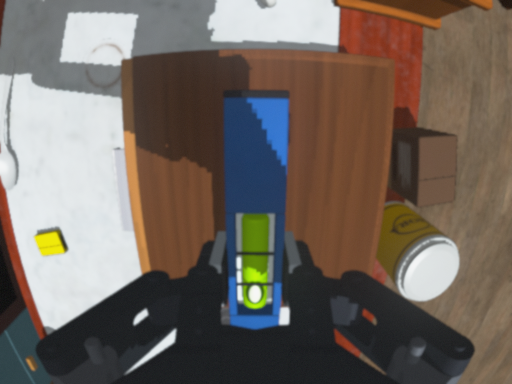

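Emit:
move_arm(increments=[{"tx": 0.002, "ty": 0.001, "tz": 0.025, "turn": 0.3}, {"tx": 0.004, "ty": 0.002, "tz": 0.045, "turn": 0.3}, {"tx": 0.005, "ty": 0.002, "tz": 0.063, "turn": 0.3}, {"tx": 0.005, "ty": 0.002, "tz": 0.073, "turn": 0.3}, {"tx": 0.005, "ty": 0.002, "tz": 0.079, "turn": 0.3}, {"tx": 0.005, "ty": 0.002, "tz": 0.079, "turn": 0.3}, {"tx": 0.005, "ty": 0.002, "tz": 0.079, "turn": 0.3}, {"tx": 0.005, "ty": 0.002, "tz": 0.079, "turn": 0.3}])

```text
time_s: 13.97
eef_pos: [0.7123, 0.0421, 0.1115]
eef_rot: [0.0, 1.0, 0.024, 0.001]
wrist_force: [-0.0, -0.0, -2.0]
opening: 0.293
```

Emit:
move_arm(increments=[{"tx": 0, "ty": 0, "tz": 0.001, "turn": 0}, {"tx": 0, "ty": 0, "tz": 0.002, "turn": 0}, {"tx": 0, "ty": 0, "tz": 0.002, "turn": 0}])

```text
time_s: 14.22
eef_pos: [0.7116, 0.0425, 0.1083]
eef_rot: [0.0, 1.0, 0.024, 0.0]
wrist_force: [0.1, 0.1, -3.1]
opening: 0.291
```

Emit:
move_arm(increments=[{"tx": 0, "ty": 0, "tz": 0.002, "turn": 0}, {"tx": 0, "ty": 0, "tz": 0.004, "turn": 0}, {"tx": 0, "ty": 0, "tz": 0.004, "turn": 0}, {"tx": 0, "ty": 0, "tz": 0.004, "turn": 0}])

```text
time_s: 14.55
eef_pos: [0.7112, 0.0425, 0.1033]
eef_rot: [-0.0, 1.0, 0.024, -0.0]
wrist_force: [0.2, 0.8, -0.5]
opening: 0.287
```

Emit:
move_arm(increments=[{"tx": 0, "ty": 0, "tz": 0.001, "turn": 0}, {"tx": 0, "ty": 0, "tz": 0.002, "turn": 0}, {"tx": 0, "ty": 0, "tz": 0.002, "turn": 0}])

```text
time_s: 14.8
eef_pos: [0.7116, 0.0424, 0.1019]
eef_rot: [-0.0, 1.0, 0.024, 0.0]
wrist_force: [-1.0, -0.2, -1.3]
opening: 0.297
```

Emit:
move_arm(increments=[{"tx": 0, "ty": 0, "tz": 0.001, "turn": 0}, {"tx": 0, "ty": 0, "tz": 0.001, "turn": 0}, {"tx": 0, "ty": 0, "tz": 0.001, "turn": 0}])

```text
time_s: 15.05
eef_pos: [0.7116, 0.0424, 0.1018]
eef_rot: [0.0, 1.0, 0.024, 0.0]
wrist_force: [-3.3, 0.2, 5.3]
opening: 0.295
```

Contact. Release gently and rise.

Emit:
move_arm(increments=[{"tx": 0, "ty": 0, "tz": 0, "turn": 0}, {"tx": 0, "ty": 0, "tz": 0, "turn": 0}, {"tx": 0, "ty": 0, "tz": 0, "turn": 0}, {"tx": 0, "ty": 0, "tz": 0, "turn": 0}, {"tx": 0, "ty": 0, "tz": 0, "turn": 0}], gripper=0.9)

```text
time_s: 15.47
eef_pos: [0.7114, 0.0424, 0.1005]
eef_rot: [-0.0, 1.0, 0.024, -0.0]
wrist_force: [0.5, -0.0, -0.4]
opening: 0.903
```

Emit:
move_arm(increments=[{"tx": 0, "ty": 0, "tz": -0.02, "turn": 0}, {"tx": 0, "ty": 0, "tz": -0.05, "turn": 0}, {"tx": 0, "ty": -0.02, "tz": -0.08, "turn": 0}, {"tx": 0, "ty": -0.035, "tz": -0.08, "turn": 0}, {"tx": 0, "ty": -0.035, "tz": -0.08, "turn": 0}])

```text
time_s: 15.88
eef_pos: [0.7112, 0.0803, 0.1841]
eef_rot: [-0.0, 1.0, 0.025, 0.003]
wrist_force: [-0.1, 0.1, 0.2]
opening: 0.897
```

Run:
```python
from h import *
inc((.678,-.122,.18),3)
w=gw('9');
```

```text
t15.88 p [0.7112 0.0803 0.1841] jaw 2.92 q6 -0.10 tilt [ 0.0057  0.001  -1.    ] -> t [-0.0435  0.2003  0.0037] turn -0.07773110694192553 F [-0.1  0.1  0.2] op 0.897
```

View pics/wrist9.png

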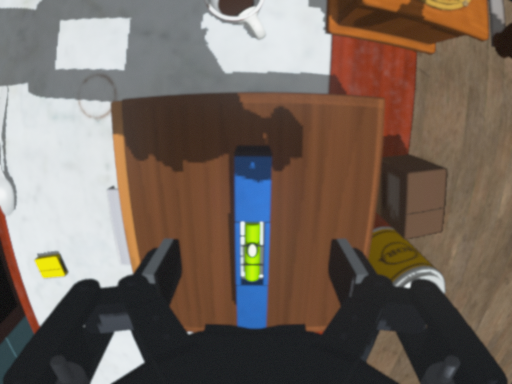

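Emit:
move_arm(increments=[{"tx": 0, "ty": 0, "tz": 0, "turn": 0}, {"tx": 0, "ty": 0, "tz": 0, "turn": 0}, {"tx": 0, "ty": 0, "tz": 0, "turn": 0}, {"tx": 0, "ty": 0, "tz": 0, "turn": 0}, {"tx": 0, "ty": 0, "tz": 0, "turn": 0}, {"tx": 0, "ty": 0, "tz": 0, "turn": 0}, {"tx": 0, "ty": 0, "tz": 0, "turn": 0}, {"tx": 0, "ty": 0, "tz": 0, "turn": 0}, {"tx": 0, "ty": 0, "tz": 0, "turn": 0}, {"tx": 0, "ty": 0, "tz": 0, "turn": 0}, {"tx": 0, "ty": 0, "tz": 0, "turn": 0}, {"tx": 0, "ty": 0, "tz": 0, "turn": 0}, {"tx": 0, "ty": 0, "tz": 0, "turn": 0}, {"tx": 0, "ty": 0, "tz": 0, "turn": 0}, {"tx": 0, "ty": 0, "tz": 0, "turn": 0}, {"tx": 0, "ty": 0, "tz": 0, "turn": 0}, {"tx": 0, "ty": 0, "tz": 0, "turn": 0}, {"tx": 0, "ty": 0, "tz": 0, "turn": 0}])

```text
time_s: 17.43
eef_pos: [0.7097, 0.0774, 0.1808]
eef_rot: [0.0, 1.0, 0.024, 0.0]
wrist_force: [-0.2, -0.4, 1.3]
opening: 0.902
```

Run:
```python
from h import *
w=gw('10'); crop(w,225,205,55,95,6,'pics/c10.png')
crop(w,100,80,300,250,2.5,'pics/c10b.png')
```

```text
(no output)
```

View pics/c10.png

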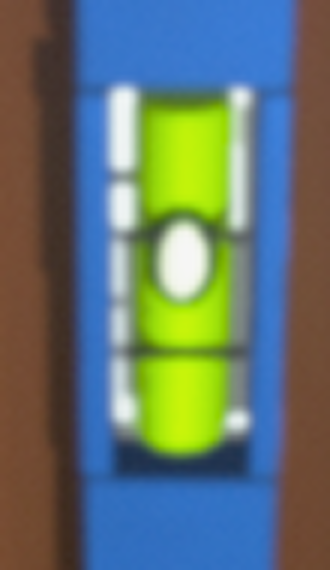

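View pics/c10b.png

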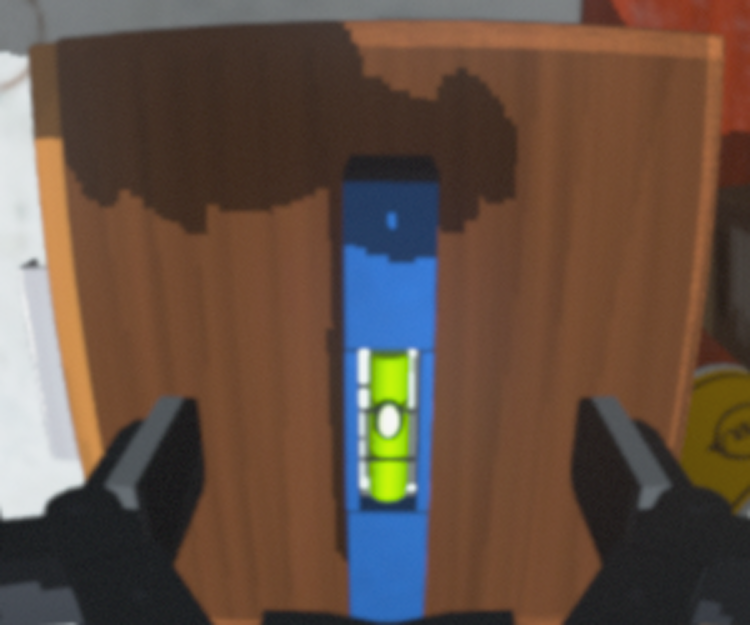

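Emit:
move_arm(increments=[{"tx": -0.005, "ty": 0.025, "tz": -0.01, "turn": -7}, {"tx": -0.01, "ty": 0.05, "tz": -0.01, "turn": -14}, {"tx": -0.015, "ty": 0.075, "tz": -0.01, "turn": -21}, {"tx": -0.02, "ty": 0.1, "tz": -0.01, "turn": -28}, {"tx": -0.025, "ty": 0.125, "tz": -0.01, "turn": -35}, {"tx": -0.03, "ty": 0.15, "tz": -0.01, "turn": -42}, {"tx": -0.035, "ty": 0.175, "tz": -0.01, "turn": -49}, {"tx": -0.041, "ty": 0.196, "tz": -0.01, "turn": -57}, {"tx": -0.041, "ty": 0.196, "tz": -0.01, "turn": -57}, {"tx": -0.041, "ty": 0.196, "tz": -0.01, "turn": -57}, {"tx": -0.041, "ty": 0.196, "tz": -0.01, "turn": -57}], gripper=0.75)

```text
time_s: 18.4
eef_pos: [0.6784, -0.12, 0.1908]
eef_rot: [-0.0, 0.868, 0.497, 0.0]
wrist_force: [0.2, 0.2, 1.3]
opening: 0.752
```

Run:
```python
from h import *
inc((.679,-.121,.093),60)
w=gw('11'); crop(w,160,120,200,150,4,'pics/c11.png'); print(w.proj((.679,-.1215,.122)))
```

```text
t18.40 p [ 0.6784 -0.12    0.1908] jaw 59.65 q6 -1.39 tilt [ 1.e-04  4.e-04 -1.e+00] -> t [-0.0006  0.0011  0.0978] turn -0.3485170169220595 F [0.2 0.2 1.3] op 0.752
(np.float64(253.12559831356728), np.float64(206.1244183406827))
```

View pics/wrist11.png

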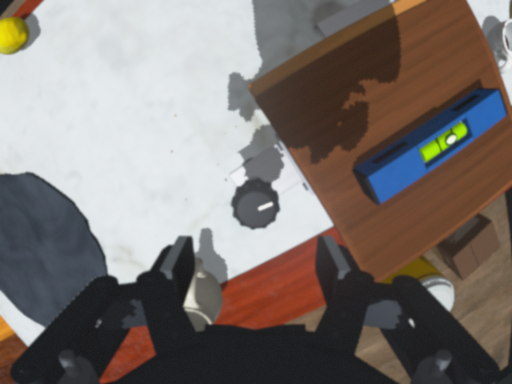

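View pics/c11.png

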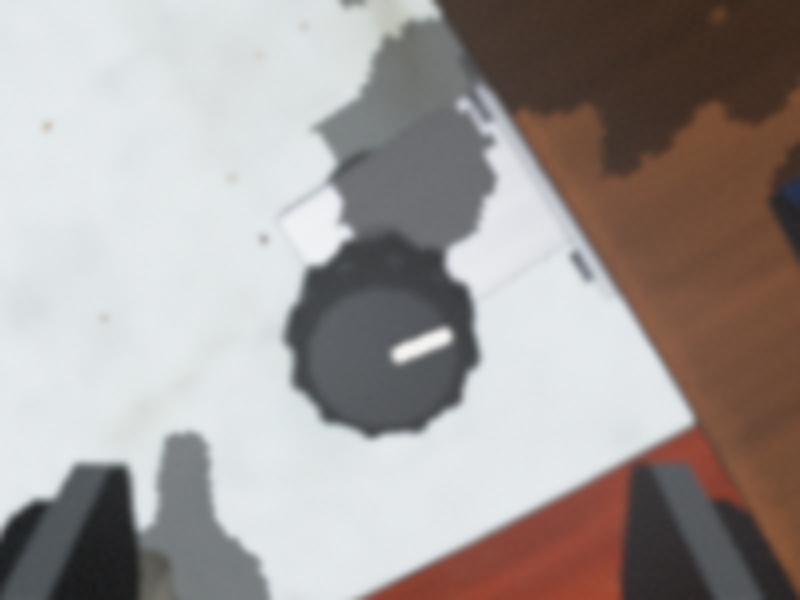

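Run:
```python
from h import *
w=W('pics/wrist11.npz')
for u,v in((256.2,208.7),(256.2,207)):
    r=w.ray(u,v); print(w.o+r*(.121-w.o[2])/r[2])
print(w.dep(250,210))
C=None
pts=[]
for v in range(185,235):
    for u in range(228,286):
        P=w.dep(u,v)
        if .112<P[2]<.130: pts.append(P)
pts=np.array(pts); print(len(pts),cv2.minEnclosingCircle((pts[:,:2]*1000).astype(np.float32)),np.median(pts[:,2]))
```

```text
[ 0.68224119 -0.12072973  0.121     ]
[ 0.68106821 -0.12004681  0.121     ]
[ 0.68127346 -0.12559458  0.11944194]
1691 ((682.49072265625, -122.1350326538086), 19.516538619995117) 0.11895983365992338
```

Emit:
move_arm(increments=[{"tx": 0, "ty": 0.003, "tz": 0.03, "turn": 0}, {"tx": 0, "ty": 0.003, "tz": 0.055, "turn": 0}, {"tx": 0, "ty": 0.003, "tz": 0.075, "turn": 0}, {"tx": 0, "ty": 0.003, "tz": 0.089, "turn": 0}, {"tx": 0, "ty": 0.003, "tz": 0.096, "turn": 0}, {"tx": 0, "ty": 0.003, "tz": 0.096, "turn": 0}, {"tx": 0, "ty": 0.003, "tz": 0.096, "turn": 0}])

```text
time_s: 19.03
eef_pos: [0.6815, -0.1215, 0.0955]
eef_rot: [0.0, 0.867, 0.499, 0.0]
wrist_force: [1.0, 0.1, -0.3]
opening: 0.747
```

Emit:
move_arm(increments=[{"tx": 0, "ty": 0, "tz": 0, "turn": 0}, {"tx": 0, "ty": 0, "tz": 0, "turn": 0}, {"tx": 0, "ty": 0, "tz": 0, "turn": 0}, {"tx": 0, "ty": 0, "tz": 0, "turn": 0}, {"tx": 0, "ty": 0, "tz": 0, "turn": 0}], gripper=0.3)

```text
time_s: 19.45
eef_pos: [0.6822, -0.1219, 0.0971]
eef_rot: [0.001, 0.867, 0.498, 0.001]
wrist_force: [-1.0, 2.3, 6.4]
opening: 0.394
```

Emit:
move_arm(increments=[{"tx": 0, "ty": 0, "tz": 0, "turn": 5}, {"tx": 0, "ty": 0, "tz": 0, "turn": 11}, {"tx": 0, "ty": 0, "tz": 0, "turn": 17}, {"tx": 0, "ty": 0, "tz": 0, "turn": 23}, {"tx": 0, "ty": 0, "tz": 0, "turn": 29}, {"tx": 0, "ty": 0, "tz": 0, "turn": 35}, {"tx": 0, "ty": 0, "tz": 0, "turn": 41}, {"tx": 0, "ty": 0, "tz": 0, "turn": 47}, {"tx": 0, "ty": 0, "tz": 0, "turn": 53}, {"tx": 0, "ty": 0, "tz": 0, "turn": 59}, {"tx": 0, "ty": 0, "tz": 0, "turn": 65}, {"tx": 0, "ty": 0, "tz": 0, "turn": 71}, {"tx": 0, "ty": 0, "tz": 0, "turn": 77}, {"tx": 0, "ty": 0, "tz": 0, "turn": 82}, {"tx": 0, "ty": 0, "tz": 0, "turn": 82}, {"tx": 0, "ty": 0, "tz": 0, "turn": 82}])

```text
time_s: 20.78
eef_pos: [0.6821, -0.1219, 0.0971]
eef_rot: [-0.0, 0.981, -0.193, 0.002]
wrist_force: [-0.7, 1.7, 6.7]
opening: 0.398
```

Run:
```python
from h import *
inc((.679,-.121,.093),60)
w=gw('12')
```

```text
t20.78 p [ 0.6821 -0.1219  0.0971] jaw -22.24 q6 0.04 tilt [ 3.2e-03 -6.0e-04 -1.0e+00] -> t [-0.0033  0.0003  0.004 ] turn -82.23952090538538 F [-0.7  1.7  6.7] op 0.398
```

View pics/wrist12.png

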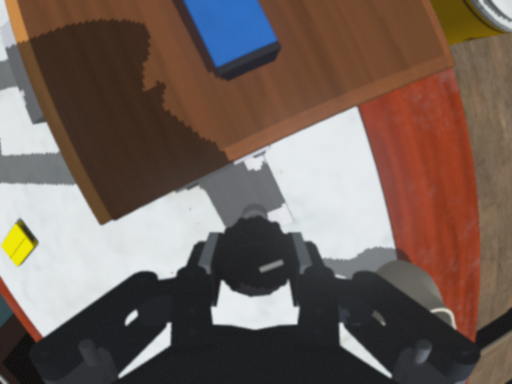

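Emit:
move_arm(increments=[{"tx": 0, "ty": 0, "tz": 0, "turn": 0}, {"tx": 0, "ty": 0, "tz": 0, "turn": 0}, {"tx": 0, "ty": 0, "tz": 0, "turn": 0}, {"tx": 0, "ty": 0, "tz": -0.03, "turn": 0}, {"tx": 0, "ty": 0, "tz": -0.07, "turn": 0}, {"tx": -0.01, "ty": -0.03, "tz": -0.083, "turn": -6}, {"tx": -0.02, "ty": -0.07, "tz": -0.083, "turn": -12}, {"tx": -0.03, "ty": -0.11, "tz": -0.083, "turn": -18}, {"tx": -0.04, "ty": -0.15, "tz": -0.083, "turn": -25}, {"tx": -0.049, "ty": -0.195, "tz": -0.083, "turn": -25}, {"tx": -0.049, "ty": -0.195, "tz": -0.083, "turn": -25}, {"tx": -0.049, "ty": -0.195, "tz": -0.083, "turn": -25}, {"tx": -0.049, "ty": -0.195, "tz": -0.083, "turn": -25}, {"tx": -0.049, "ty": -0.195, "tz": -0.083, "turn": -25}, {"tx": -0.049, "ty": -0.195, "tz": -0.083, "turn": -25}, {"tx": -0.049, "ty": -0.195, "tz": -0.083, "turn": -25}, {"tx": -0.049, "ty": -0.195, "tz": -0.083, "turn": -25}, {"tx": -0.049, "ty": -0.195, "tz": -0.083, "turn": -25}, {"tx": -0.049, "ty": -0.195, "tz": -0.083, "turn": -25}, {"tx": -0.049, "ty": -0.195, "tz": -0.083, "turn": -25}], gripper=0.75)

```text
time_s: 22.5
eef_pos: [0.7093, 0.0769, 0.1779]
eef_rot: [0.0, 1.0, 0.024, 0.0]
wrist_force: [1.5, -0.5, -0.5]
opening: 0.753
```

Run:
```python
from h import *
inc((.681,-.121,.19),60)
w=gw('13'); u,v=w.proj((.711,.043,.126)); print(u,v); u=int(u);v=int(v); crop(w,u-32,v-45,65,95,6,'pics/c13.png')
```

```text
t22.50 p [0.7093 0.0769 0.1779] jaw 2.76 q6 -0.11 tilt [ 1.e-04 -1.e-04 -1.e+00] -> t [-0.0378  0.1963 -0.0121] turn -57.23559627647985 F [ 1.5 -0.5 -0.5] op 0.753
253.72850821573033 256.0668776879774
```

View pics/c13.png

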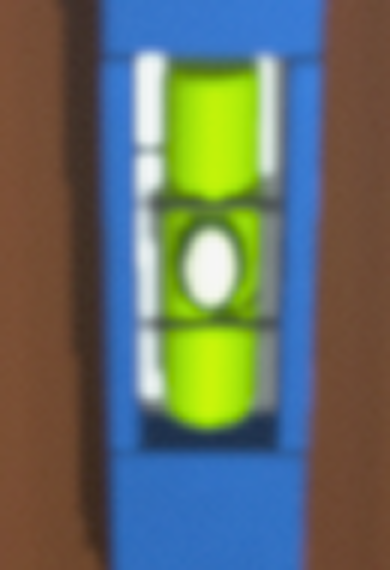

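Emit:
move_arm(increments=[{"tx": 0, "ty": 0, "tz": 0, "turn": 0}, {"tx": 0, "ty": 0, "tz": 0, "turn": 0}, {"tx": 0, "ty": 0, "tz": 0, "turn": 0}, {"tx": 0, "ty": 0, "tz": 0, "turn": 0}, {"tx": 0, "ty": 0, "tz": 0, "turn": 0}, {"tx": 0, "ty": 0, "tz": 0, "turn": 0}, {"tx": 0, "ty": 0, "tz": 0, "turn": 0}, {"tx": 0, "ty": 0, "tz": 0, "turn": 0}, {"tx": 0, "ty": 0, "tz": 0, "turn": 0}, {"tx": 0, "ty": 0, "tz": 0, "turn": 0}, {"tx": 0, "ty": 0, "tz": 0, "turn": 0}, {"tx": 0, "ty": 0, "tz": 0, "turn": 0}])

```text
time_s: 23.55
eef_pos: [0.7093, 0.0772, 0.1778]
eef_rot: [0.0, 1.0, 0.024, 0.0]
wrist_force: [1.1, -0.1, -0.2]
opening: 0.75
```

```bash
cat >> h.py <<'E'
def bub(w,u0,v0):
    # bubble along image rows: white centroid in vial, dark lines rows at the vial's edge columns
    p=w.p.astype(int); m=(p[...,2]>150)&(p[...,0]>170)&(p[...,1]>170)
    sub=m[v0-35:v0+35,u0-6:u0+6]; vv,uu=np.nonzero(sub); 
    wt=p[v0-35:v0+35,u0-6:u0+6,2].astype(float); wt=np.where(wt>90,wt-60,0)
    print('bubble row %.2f rows %d-%d col %.1f'%((wt*np.arange(v0-35,v0+35)[:,None]).sum()/wt.sum(),vv.min()+v0-35,vv.max()+v0-35,uu.mean()+u0-6))
    g=p[v0-35:v0+35,u0-9:u0+10,1]
    for i,r in enumerate(g): print(v0-35+i,r.tolist()) if abs(i-35)<22 else None
E
python3 - <<'E'
from h import *
w=gw('14'); bub(w,254,256); crop(w,222,211,65,95,6,'pics/c14.png')
E
```

```text
bubble row 263.75 rows 250-261 col 255.6
235 [195, 190, 168, 157, 170, 193, 213, 223, 231, 237, 241, 242, 242, 241, 240, 237, 232, 225, 218]
236 [173, 161, 146, 151, 171, 191, 213, 223, 231, 237, 241, 242, 242, 241, 240, 237, 232, 224, 217]
237 [216, 200, 170, 159, 172, 193, 213, 224, 231, 238, 241, 242, 242, 241, 239, 237, 231, 223, 216]
238 [239, 234, 207, 173, 175, 193, 214, 224, 232, 238, 241, 242, 242, 241, 240, 236, 231, 223, 215]
239 [243, 241, 218, 179, 176, 195, 214, 224, 232, 238, 241, 242, 242, 241, 240, 236, 231, 222, 211]
240 [242, 240, 217, 176, 172, 191, 213, 225, 233, 238, 241, 243, 242, 241, 240, 236, 230, 219, 200]
241 [237, 230, 201, 163, 160, 180, 205, 222, 231, 238, 241, 242, 242, 241, 239, 235, 225, 205, 174]
242 [218, 195, 163, 139, 138, 154, 182, 208, 224, 235, 239, 240, 240, 239, 235, 226, 207, 173, 147]
243 [188, 153, 126, 119, 121, 128, 145, 168, 195, 215, 222, 224, 225, 222, 216, 193, 165, 139, 129]
244 [162, 122, 99, 98, 104, 105, 109, 120, 139, 153, 160, 162, 163, 161, 153, 137, 118, 111, 114]
245 [153, 114, 91, 90, 99, 103, 108, 108, 105, 101, 101, 103,
[... 2532 characters left out ...]

271 [224, 214, 175, 167, 188, 210, 223, 232, 238, 242, 244, 244, 243, 240, 237, 230, 220, 200, 169]
272 [225, 221, 191, 174, 189, 211, 223, 232, 238, 242, 244, 244, 243, 240, 236, 230, 220, 199, 169]
273 [230, 232, 214, 186, 192, 210, 224, 232, 239, 242, 244, 244, 243, 240, 237, 230, 219, 198, 167]
274 [233, 238, 223, 196, 194, 211, 225, 233, 239, 242, 244, 244, 243, 240, 236, 229, 219, 196, 165]
275 [233, 239, 226, 201, 196, 212, 225, 233, 238, 242, 244, 244, 243, 240, 236, 229, 218, 197, 165]
276 [230, 238, 227, 202, 198, 212, 224, 233, 239, 242, 244, 244, 243, 240, 236, 229, 218, 195, 161]
277 [215, 224, 215, 195, 196, 213, 225, 234, 239, 242, 244, 244, 243, 240, 236, 228, 217, 192, 158]
```

View pics/c14.png

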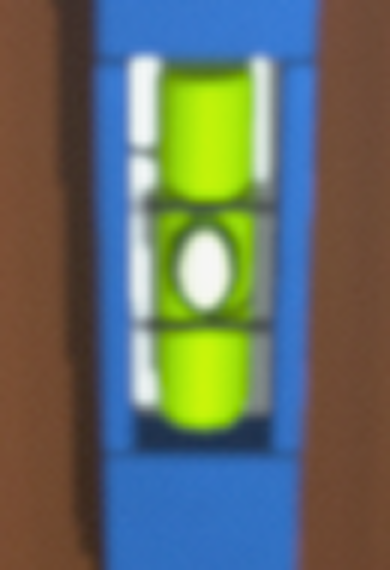

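Run:
```python
from h import *
for f,u,v in(('7',245,187),('14',255,255),('13',255,255),('10',255,253)):
    w=W(f'pics/wrist{f}.npz'); p=w.p.astype(int)
    print(f); b=p[v-32:v+32,:,2]
    print('B centre cols', (b[:,u-2:u+3].mean(1)).astype(int).tolist(), v-32)
    for du in(-8,-7,-6,-5,5,6,7,8): print(du,p[v-16:v+16,u+du,1].tolist(),v-16)
```

```text
7
B centre cols [154, 150, 155, 167, 152, 107, 58, 25, 15, 12, 12, 11, 13, 13, 12, 10, 13, 12, 11, 11, 12, 13, 35, 51, 52, 52, 70, 108, 144, 170, 182, 186, 187, 185, 179, 168, 147, 113, 74, 51, 50, 45, 23, 10, 10, 10, 10, 10, 10, 10, 10, 10, 10, 10, 19, 44, 68, 75, 77, 94, 123, 143, 151, 154] 155
-8 [130, 129, 128, 128, 127, 123, 112, 99, 105, 119, 124, 126, 124, 125, 124, 123, 122, 122, 123, 125, 124, 123, 120, 110, 95, 95, 109, 119, 124, 122, 121, 121] 171
-7 [157, 156, 155, 155, 154, 149, 132, 115, 124, 141, 151, 149, 145, 143, 141, 140, 137, 139, 143, 147, 148, 150, 143, 128, 108, 112, 131, 145, 149, 151, 148, 148] 171
-6 [179, 180, 180, 180, 178, 172, 149, 128, 139, 161, 167, 163, 153, 148, 143, 142, 140, 141, 148, 156, 163, 168, 164, 144, 119, 127, 155, 173, 178, 179, 178, 177] 171
-5 [197, 197, 198, 198, 197, 186, 160, 135, 146, 167, 166, 154, 143, 140, 141, 143, 145, 146, 146, 149, 157, 169, 172, 154, 126, 135, 170, 192, 198, 199, 198, 198] 171
5 [103, 101, 101, 103, 102, 99, 89, 81, 93, 115, 122, 119, 112, 110, 107, 105, 106, 109, 113, 115, 116, 118, 118, 111, 96, 92, 107, 1
[... 4692 characters left out ...]
 110, 146, 195, 214, 213, 212] 237
5 [233, 232, 226, 204, 157, 113, 96, 102, 121, 138, 145, 148, 153, 159, 169, 187, 207, 220, 227, 228, 229, 229, 229, 227, 219, 182, 135, 159, 208, 224, 225, 225] 237
6 [225, 224, 214, 183, 148, 127, 111, 112, 133, 149, 155, 163, 170, 181, 194, 205, 214, 217, 218, 218, 219, 218, 218, 215, 205, 167, 125, 146, 191, 210, 213, 212] 237
7 [215, 210, 196, 172, 160, 150, 127, 119, 146, 167, 176, 179, 184, 187, 193, 195, 197, 198, 198, 197, 195, 194, 193, 191, 180, 147, 111, 128, 168, 182, 183, 182] 237
8 [216, 211, 205, 203, 203, 185, 143, 116, 133, 155, 164, 163, 164, 166, 166, 165, 164, 166, 165, 163, 162, 160, 159, 157, 148, 124, 96, 107, 138, 152, 152, 151] 237
```

Emit:
move_arm(increments=[{"tx": 0, "ty": -0.03, "tz": 0, "turn": 0}, {"tx": 0, "ty": -0.05, "tz": 0, "turn": 0}, {"tx": 0, "ty": -0.05, "tz": 0, "turn": 0}, {"tx": 0, "ty": -0.05, "tz": 0, "turn": 0}, {"tx": 0, "ty": -0.05, "tz": 0, "turn": 0}])

```text
time_s: 24.02
eef_pos: [0.7068, 0.1268, 0.1777]
eef_rot: [0.0, 1.0, 0.024, -0.0]
wrist_force: [0.0, 0.2, -0.2]
opening: 0.747
```

```bash
cat >> h.py <<'E'
def meas(w,u,v):
    """offset px, lines px; refine columns by bubble centroid; level along image rows"""
    p=w.p.astype(float); B=p[v-14:v+15,u-12:u+13]
    m=(B[...,2]>120)&(B[...,0]>150); k,l,st,ce=cv2.connectedComponentsWithStats(m.astype(np.uint8))
    i=min(range(1,k),key=lambda i:np.hypot(ce[i,0]-12,ce[i,1]-14)+ (99 if st[i,4]<25 else 0)); uc=int(round(ce[i,0]))+u-12; vc=int(round(ce[i,1]))+v-14
    b=p[vc-16:vc+17,uc-1:uc+2,2].mean(1); pk=b[13:20].mean(); h=(pk+30)/2
    def cross(d):
        j=16
        while b[j+d]>h: j+=d
        return vc-16+j+d*(b[j]-h)/(b[j]-b[j+d])
    lo,hi=cross(-1),cross(1)
    out=[]
    for du in(-8,-7,-6,-5,5,6,7,8):
        g=p[:,uc+du,1]; 
        def line(a,bn):
            s=g[a:bn]; j=a+int(np.argmin(s)); y0,y1,y2=g[j-1:j+2]; return j+0.5*(y0-y2)/(y0-2*y1+y2+1e-9)
        out.append((line(int(lo)-8,int(lo)+2),line(int(hi)-1,int(hi)+8)))
    o=np.median(np.array(out),0); P=(w.atz if False else None)
    r=w.ray(uc,vc); print('bubble %.2f %.2f lines %.2f %.2f offset mm(img down) %.2f'%(lo,hi,o[0],o[1],((lo+hi)/2-o.mean())/(o[1]-o[0])*17),'ray tan along row dir',(r[:2]/-r[2]).round(3))
E
python3 - <<'E'
from h import *
w=gw('15'); u,v=w.proj((.711,.043,.126)); print(u,v); crop(w,int(u)-32,int(v)-45,65,95,6,'pics/c15.png')
meas(W('pics/wrist7.npz'),245,187);meas(W('pics/wrist10.npz'),255,249);meas(W('pics/wrist13.npz'),255,255);meas(W('pics/wrist14.npz'),255,255)
meas(w,int(u),int(v))
E
```

```text
253.7211566215496 308.5790775077574
bubble 181.73 192.35 lines 178.06 195.58 offset mm(img down) 0.22 ray tan along row dir [0.274 0.086]
bubble 241.65 254.32 lines 240.74 259.23 offset mm(img down) -1.84 ray tan along row dir [ 0.027 -0.523]
bubble 248.90 261.41 lines 244.08 264.47 offset mm(img down) 0.73 ray tan along row dir [ 0.032 -0.554]
bubble 249.20 261.88 lines 244.58 264.77 offset mm(img down) 0.73 ray tan along row dir [ 0.032 -0.558]
bubble 302.12 312.34 lines 298.61 314.47 offset mm(img down) 0.74 ray tan along row dir [ 0.045 -0.81 ]
```

View pics/c15.png

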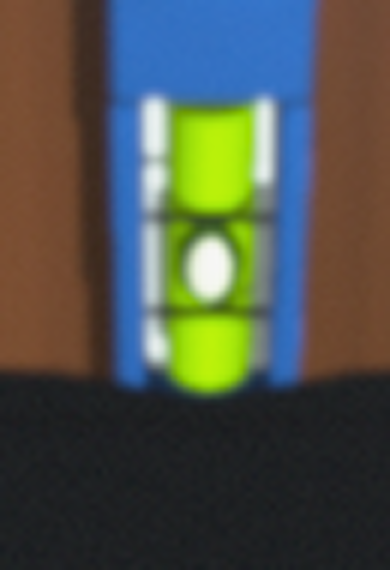

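Run:
```python
from h import *
def f(n,u,lo,hi,a,b,z):
    w=W(f'pics/wrist{n}.npz')
    P=[]
    for v in(lo,hi,a,b):
        r=w.ray(u,v); P.append(w.o+r*(z-w.o[2])/r[2])
    P=np.array(P)[:,:2]; d=(P[3]-P[2]); L=np.linalg.norm(d); d/=L
    for q in [((P[0]+P[1])/2-(P[2]+P[3])/2)@d]: print(n,'offset mm %.2f'%(q*1e3/L*.017),'L',L,'blen',np.linalg.norm(P[1]-P[0])*17/L)
f(7,245,181.73,192.35,178.06,195.58,.030)
f(10,255,241.65,254.32,244.1,263.0,.122)
f(13,255,248.9,261.41,244.08,264.47,.122)
f(14,255,249.2,261.88,244.58,264.77,.122)
f(15,255,302.12,312.34,298.61,314.47,.122)
```

```text
7 offset mm 0.17 L 0.01737149474423124 blen 10.306792706956294
10 offset mm -5.04 L 0.016450717363845915 blen 11.165788394100444
13 offset mm 0.63 L 0.017532865420195668 blen 10.459458404723645
14 offset mm 0.63 L 0.01738264727804282 blen 10.706346526832691
15 offset mm 0.63 L 0.017291232954053447 blen 10.991410753559459
```

Emit:
move_arm(increments=[{"tx": -0.006, "ty": 0.04, "tz": -0.005, "turn": 5}, {"tx": -0.012, "ty": 0.08, "tz": -0.005, "turn": 10}, {"tx": -0.018, "ty": 0.12, "tz": -0.005, "turn": 15}, {"tx": -0.024, "ty": 0.16, "tz": -0.005, "turn": 20}, {"tx": -0.03, "ty": 0.2, "tz": -0.005, "turn": 25}, {"tx": -0.037, "ty": 0.24, "tz": -0.005, "turn": 25}, {"tx": -0.0375, "ty": 0.247, "tz": -0.005, "turn": 25}, {"tx": -0.0375, "ty": 0.247, "tz": -0.005, "turn": 25}, {"tx": -0.0375, "ty": 0.247, "tz": -0.005, "turn": 25}, {"tx": -0.0375, "ty": 0.247, "tz": -0.005, "turn": 25}])

```text
time_s: 24.9
eef_pos: [0.6814, -0.1204, 0.1827]
eef_rot: [-0.0, 0.981, -0.192, -0.0]
wrist_force: [0.9, 0.6, -0.2]
opening: 0.749
```

Run:
```python
from h import *
inc((.682,-.1216,.0955),-22.2)
w=gw('16')
pts=np.array([P for v in range(170,245) for u in range(215,296) for P in [w.dep(u,v)] if .112<P[2]<.130]); print(len(pts),cv2.minEnclosingCircle((pts[:,:2]*1000).astype(np.float32)))
```

```text
t24.90 p [ 0.6814 -0.1204  0.1827] jaw -22.18 q6 0.04 tilt [-1.e-04  6.e-04 -1.e+00] -> t [0.001  0.0009 0.0872] turn 0.02202726248455633 F [ 0.9  0.6 -0.2] op 0.749
1848 ((682.5184326171875, -121.69181823730469), 19.753252029418945)
```

View pics/wrist16.png

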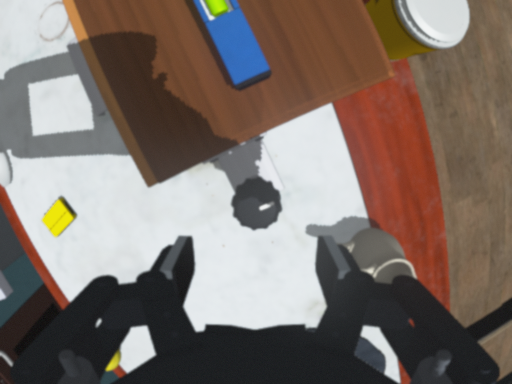

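Emit:
move_arm(increments=[{"tx": 0.001, "ty": 0.001, "tz": 0.03, "turn": 0}, {"tx": 0.001, "ty": 0.001, "tz": 0.055, "turn": 0}, {"tx": 0.001, "ty": 0.001, "tz": 0.075, "turn": 0}, {"tx": 0.001, "ty": 0.001, "tz": 0.085, "turn": 0}, {"tx": 0.001, "ty": 0.001, "tz": 0.087, "turn": 0}, {"tx": 0.001, "ty": 0.001, "tz": 0.087, "turn": 0}, {"tx": 0.001, "ty": 0.001, "tz": 0.087, "turn": 0}])

```text
time_s: 25.53
eef_pos: [0.683, -0.1224, 0.0974]
eef_rot: [0.0, 0.981, -0.192, 0.001]
wrist_force: [-0.4, -0.1, 0.2]
opening: 0.75
```

Emit:
move_arm(increments=[{"tx": 0, "ty": 0, "tz": 0, "turn": 0}, {"tx": 0, "ty": 0, "tz": 0, "turn": 0}, {"tx": 0, "ty": 0, "tz": 0, "turn": 0}, {"tx": 0, "ty": 0, "tz": 0, "turn": 0}, {"tx": 0, "ty": 0, "tz": 0, "turn": 0}], gripper=0.3)

```text
time_s: 25.95
eef_pos: [0.6819, -0.1226, 0.0979]
eef_rot: [-0.0, 0.981, -0.193, -0.0]
wrist_force: [-5.3, 2.6, 8.6]
opening: 0.395
```

Emit:
move_arm(increments=[{"tx": 0, "ty": 0, "tz": 0, "turn": -4}, {"tx": 0, "ty": 0, "tz": 0, "turn": -7.5}, {"tx": 0, "ty": 0, "tz": 0, "turn": -7.5}, {"tx": 0, "ty": 0, "tz": 0, "turn": -7.5}])

```text
time_s: 26.28
eef_pos: [0.682, -0.1226, 0.0979]
eef_rot: [-0.0, 0.992, -0.128, 0.0]
wrist_force: [-4.7, 2.3, 7.5]
opening: 0.394
```

Run:
```python
from h import *
inc((.682,-.1216,.0955),-22.2)
```

```text
t26.28 p [ 0.682  -0.1226  0.0979] jaw -14.69 q6 -0.09 tilt [ 3.e-04 -0.e+00 -1.e+00] -> t [-0.0002 -0.001   0.0024] turn 7.513273270733293 F [-4.7  2.3  7.5] op 0.394
```

Emit:
move_arm(increments=[{"tx": 0, "ty": 0, "tz": 0, "turn": 0}, {"tx": 0, "ty": 0, "tz": 0, "turn": 0}, {"tx": 0, "ty": 0, "tz": 0, "turn": 0}, {"tx": 0, "ty": 0, "tz": -0.03, "turn": 0}, {"tx": 0, "ty": 0, "tz": -0.07, "turn": 0}, {"tx": -0.005, "ty": -0.03, "tz": -0.082, "turn": -6}, {"tx": -0.01, "ty": -0.07, "tz": -0.082, "turn": -12}, {"tx": -0.015, "ty": -0.11, "tz": -0.082, "turn": -17.7}, {"tx": -0.02, "ty": -0.15, "tz": -0.082, "turn": -17.7}, {"tx": -0.0247, "ty": -0.2, "tz": -0.082, "turn": -17.7}, {"tx": -0.0247, "ty": -0.2, "tz": -0.082, "turn": -17.7}, {"tx": -0.0247, "ty": -0.2, "tz": -0.082, "turn": -17.7}, {"tx": -0.0247, "ty": -0.2, "tz": -0.082, "turn": -17.7}, {"tx": -0.0247, "ty": -0.2, "tz": -0.082, "turn": -17.7}, {"tx": -0.0247, "ty": -0.2, "tz": -0.082, "turn": -17.7}, {"tx": -0.0247, "ty": -0.2, "tz": -0.082, "turn": -17.7}, {"tx": -0.0247, "ty": -0.2, "tz": -0.082, "turn": -17.7}, {"tx": -0.0247, "ty": -0.2, "tz": -0.082, "turn": -17.7}, {"tx": -0.0247, "ty": -0.2, "tz": -0.082, "turn": -17.7}, {"tx": -0.0247, "ty": -0.2, "tz": -0.082, "turn": -17.7}], gripper=0.75)

```text
time_s: 27.95
eef_pos: [0.7089, 0.0767, 0.1778]
eef_rot: [-0.0, 1.0, 0.026, 0.0]
wrist_force: [-0.7, 0.9, 0.8]
opening: 0.751
```

Emit:
move_arm(increments=[{"tx": 0, "ty": 0, "tz": 0, "turn": 0}, {"tx": 0, "ty": 0, "tz": 0, "turn": 0}, {"tx": 0, "ty": 0, "tz": 0, "turn": 0}, {"tx": 0, "ty": 0, "tz": 0, "turn": 0}, {"tx": 0, "ty": 0, "tz": 0, "turn": 0}, {"tx": 0, "ty": 0, "tz": 0, "turn": 0}, {"tx": 0, "ty": 0, "tz": 0, "turn": 0}, {"tx": 0, "ty": 0, "tz": 0, "turn": 0}], gripper=0)

```text
time_s: 28.62
eef_pos: [0.7088, 0.077, 0.1778]
eef_rot: [-0.0, 1.0, 0.026, 0.0]
wrist_force: [-0.1, -0.1, 0.1]
opening: 0.004
```

Run:
```python
from h import *
inc((.711,.0425,.14),3)
w=gw('17'); u,v=w.proj((.711,.043,.126)); print(u,v); crop(w,int(u)-32,int(v)-45,65,95,6,'pics/c17.png')
meas(w,int(u)+1,int(v)-1)
t=grab('top','17'); crop(t,190,110,130,110,6,'pics/c17t.png')
```

```text
t28.62 p [0.7088 0.077  0.1778] jaw 2.99 q6 -0.11 tilt [ 0.  0. -1.] -> t [0.0004 0.0346 0.0378] turn -0.013938121084436261 F [-0.1 -0.1  0.1] op 0.004
254.14282337223767 256.27952623078534Traceback (most recent call last):
  File "<stdin>", line 4, in <module>
  File "h.py", line 57, in meas
    i=min(range(1,k),key=lambda i:np.hypot(ce[i,0]-12,ce[i,1]-14)+ (99 if st[i,4]<25 else 0)); uc=int(round(ce[i,0]))+u-12; vc=int(round(ce[i,1]))+v-14
ValueError: min() iterable argument is empty
```

View pics/c17.png

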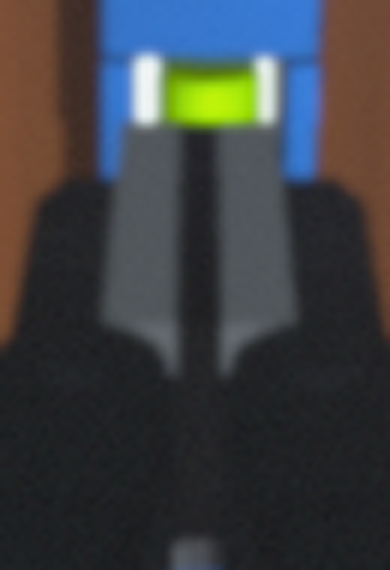

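View pics/wrist17.png

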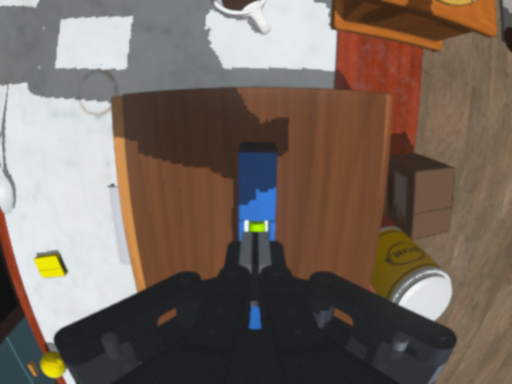

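Emit:
move_arm(increments=[{"tx": 0, "ty": 0, "tz": 0, "turn": 0}, {"tx": 0, "ty": 0, "tz": 0, "turn": 0}, {"tx": 0, "ty": 0, "tz": 0, "turn": 0}, {"tx": 0, "ty": 0, "tz": 0, "turn": 0}, {"tx": 0, "ty": 0, "tz": 0, "turn": 0}, {"tx": 0, "ty": 0, "tz": 0, "turn": 0}], gripper=0.75)

```text
time_s: 29.17
eef_pos: [0.7088, 0.077, 0.1778]
eef_rot: [0.0, 1.0, 0.026, 0.0]
wrist_force: [0.1, -0.4, -0.3]
opening: 0.751
```

Run:
```python
from h import *
w=gw('18'); u,v=w.proj((.711,.043,.126)); print(u,v); crop(w,int(u)-32,int(v)-45,65,95,6,'pics/c18.png')
meas(w,int(u)+1,int(v)-1)
t=grab('top','18'); crop(t,190,110,130,110,6,'pics/c18t.png')
# level footprint in wrist view
m=cv2.inRange(cv2.cvtColor(w.p,cv2.COLOR_RGB2HSV),(100,120,40),(125,255,255)); vv,uu=np.nonzero(m); print(uu.min(),uu.max(),vv.min(),vv.max())
```

```text
254.1370071113732 256.23888015674174
bubble 248.42 261.10 lines 244.35 264.67 offset mm(img down) 0.20 ray tan along row dir [ 0.034 -0.554]
238 276 152 329
```

View pics/c18.png

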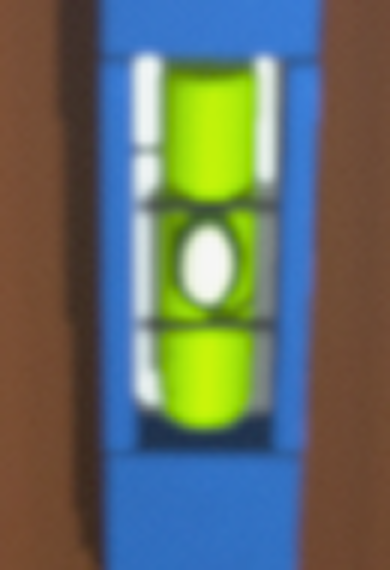

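View pics/c18t.png

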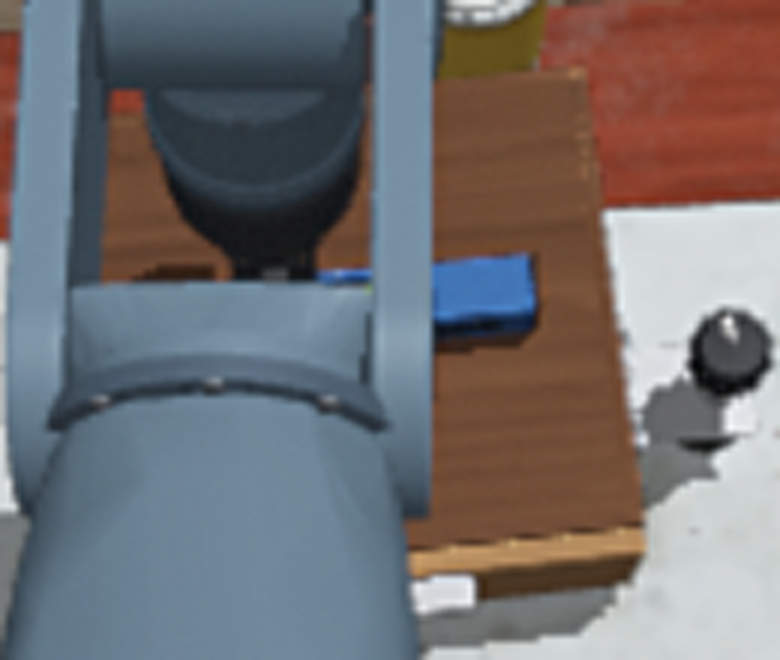

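Run:
```python
from h import *
w=W('pics/wrist18.npz')
for u,v,z in((256.7,254.5,.124),(238,152,.126),(276,152,.126)):
    r=w.ray(u,v); print(w.o+r*(z-w.o[2])/r[2])
inc((.711,.0425,.14),3)
```

```text
[0.71286935 0.04346372 0.124     ]
[0.69648639 0.11887182 0.126     ]
[0.72125025 0.12020184 0.126     ]
t29.27 p [0.7088 0.077  0.1778] jaw 2.98 q6 -0.11 tilt [ 0.  0. -1.] -> t [0.0004 0.0345 0.0378] turn -0.01737212908133756 F [0.4 0.  0.4] op 0.751
```

Emit:
move_arm(increments=[{"tx": 0.0007, "ty": 0.018, "tz": 0, "turn": 0}, {"tx": 0.0014, "ty": 0.0346, "tz": 0, "turn": 0}, {"tx": 0.0014, "ty": 0.0346, "tz": 0, "turn": 0}, {"tx": 0.0014, "ty": 0.0346, "tz": 0, "turn": 0}, {"tx": 0.0014, "ty": 0.0346, "tz": 0, "turn": 0}, {"tx": 0.0014, "ty": 0.0346, "tz": 0, "turn": 0}, {"tx": 0.0014, "ty": 0.0346, "tz": 0, "turn": 0}, {"tx": 0.0014, "ty": 0.0346, "tz": 0, "turn": 0}, {"tx": 0.0014, "ty": 0.0346, "tz": 0.02, "turn": 0}, {"tx": 0.0014, "ty": 0.0346, "tz": 0.035, "turn": 0}, {"tx": 0.0014, "ty": 0.0346, "tz": 0.042, "turn": 0}, {"tx": 0.0014, "ty": 0.0346, "tz": 0.042, "turn": 0}, {"tx": 0.0014, "ty": 0.0346, "tz": 0.042, "turn": 0}, {"tx": 0.0014, "ty": 0.0346, "tz": 0.042, "turn": 0}], gripper=0)

```text
time_s: 30.43
eef_pos: [0.7124, 0.0425, 0.1364]
eef_rot: [0.0, 1.0, 0.026, 0.0]
wrist_force: [0.2, 0.1, -0.1]
opening: 0.001
```

Run:
```python
from h import *
inc((.712,.0425,.126),3)
s=grab('scene','19'); crop(s,240,130,120,100,6,'pics/c19s.png')
```

```text
t30.43 p [0.7124 0.0425 0.1364] jaw 2.99 q6 -0.16 tilt [ 8.e-04 -1.e-04 -1.e+00] -> t [-0.0005 -0.      0.0104] turn -0.009630865782185083 F [ 0.2  0.1 -0.1] op 0.001
```

View pics/c19s.png

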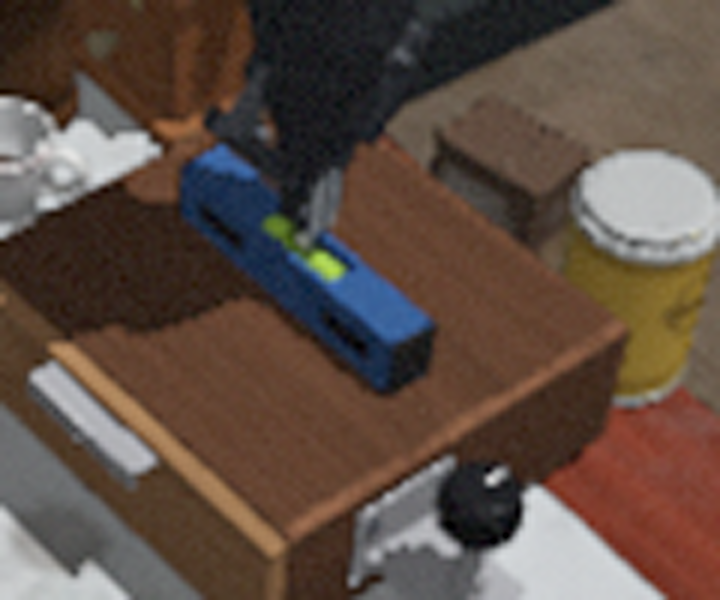

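Fingers are closed just above the window's middle. I'll lower in small steps.

Emit:
move_arm(increments=[{"tx": 0, "ty": 0, "tz": 0.003, "turn": 0}, {"tx": 0, "ty": 0, "tz": 0.006, "turn": 0}, {"tx": 0, "ty": 0, "tz": 0.008, "turn": 0}, {"tx": 0, "ty": 0, "tz": 0.008, "turn": 0}])

```text
time_s: 30.82
eef_pos: [0.7117, 0.0425, 0.1272]
eef_rot: [-0.0, 1.0, 0.026, -0.0]
wrist_force: [-0.3, 0.5, -0.6]
opening: -0.003
```

Emit:
move_arm(increments=[{"tx": 0, "ty": 0, "tz": 0.001, "turn": 0}, {"tx": 0, "ty": 0, "tz": 0.002, "turn": 0}, {"tx": 0, "ty": 0, "tz": 0.002, "turn": 0}])

```text
time_s: 31.07
eef_pos: [0.7122, 0.0425, 0.1261]
eef_rot: [0.0, 1.0, 0.026, 0.0]
wrist_force: [-0.7, 0.0, 1.5]
opening: -0.0
```

Emit:
move_arm(increments=[{"tx": 0, "ty": 0, "tz": 0.001, "turn": 0}, {"tx": 0, "ty": 0, "tz": 0.001, "turn": 0}, {"tx": 0, "ty": 0, "tz": 0.001, "turn": 0}, {"tx": 0, "ty": 0, "tz": 0.001, "turn": 0}])

```text
time_s: 31.4
eef_pos: [0.7123, 0.0425, 0.1261]
eef_rot: [0.0, 1.0, 0.026, 0.0]
wrist_force: [-2.6, -0.0, 6.5]
opening: 0.001
```

Emit:
move_arm(increments=[{"tx": 0, "ty": 0, "tz": 0.0003, "turn": 0}, {"tx": 0, "ty": 0, "tz": 0.0003, "turn": 0}, {"tx": 0, "ty": 0, "tz": 0.0003, "turn": 0}, {"tx": 0, "ty": 0, "tz": 0.0003, "turn": 0}, {"tx": 0, "ty": 0, "tz": 0.0003, "turn": 0}, {"tx": 0, "ty": 0, "tz": 0.0003, "turn": 0}, {"tx": 0, "ty": 0, "tz": 0.0003, "turn": 0}, {"tx": 0, "ty": 0, "tz": 0.0003, "turn": 0}, {"tx": 0, "ty": 0, "tz": 0.0003, "turn": 0}, {"tx": 0, "ty": 0, "tz": 0.0003, "turn": 0}, {"tx": 0, "ty": 0, "tz": 0.0003, "turn": 0}, {"tx": 0, "ty": 0, "tz": 0.0003, "turn": 0}, {"tx": 0, "ty": 0, "tz": 0.0003, "turn": 0}, {"tx": 0, "ty": 0, "tz": 0.0003, "turn": 0}, {"tx": 0, "ty": 0, "tz": 0.0003, "turn": 0}, {"tx": 0, "ty": 0, "tz": 0.0003, "turn": 0}, {"tx": 0, "ty": 0, "tz": 0.0003, "turn": 0}, {"tx": 0, "ty": 0, "tz": 0.0003, "turn": 0}, {"tx": 0, "ty": 0, "tz": 0.0003, "turn": 0}, {"tx": 0, "ty": 0, "tz": 0.0003, "turn": 0}])

```text
time_s: 33.07
eef_pos: [0.7123, 0.0425, 0.1261]
eef_rot: [0.0, 1.0, 0.026, 0.001]
wrist_force: [-3.1, 1.0, 7.8]
opening: 0.001
```

Run:
```python
from h import *
inc((.712,.0425,.126),3)
s=grab('scene','20'); crop(s,265,145,60,50,12,'pics/c20s.png')
crop(s,150,130,200,150,4,'pics/c20b.png')
w=gw('20'); u,v=w.proj((.711,.043,.126)); print(u,v); crop(w,195,150,120,110,6,'pics/c20w.png')
```

```text
t33.07 p [0.7123 0.0425 0.1261] jaw 2.99 q6 -0.16 tilt [ 1.e-03 -2.e-04 -1.e+00] -> t [-0.0003 -0.      0.0001] turn -0.009790164402460277 F [-3.1  1.   7.8] op 0.001
250.7118841281088 246.93736933238594
```

View pics/c20s.png

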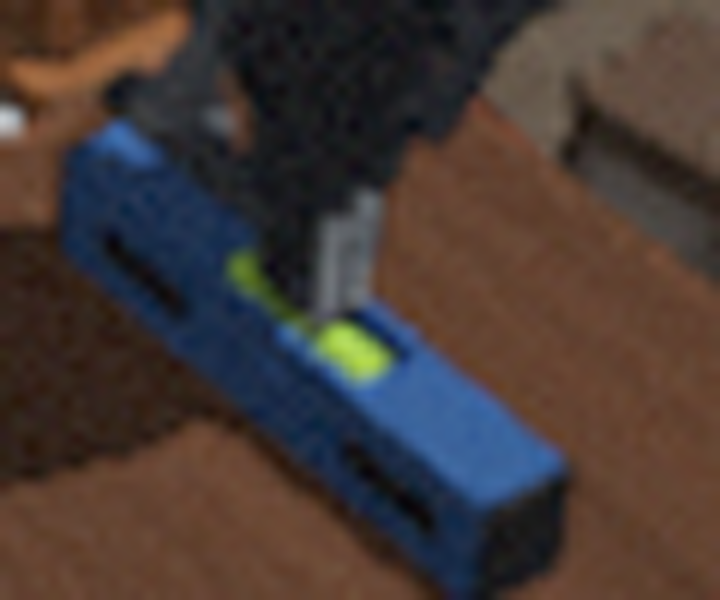

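View pics/c20w.png

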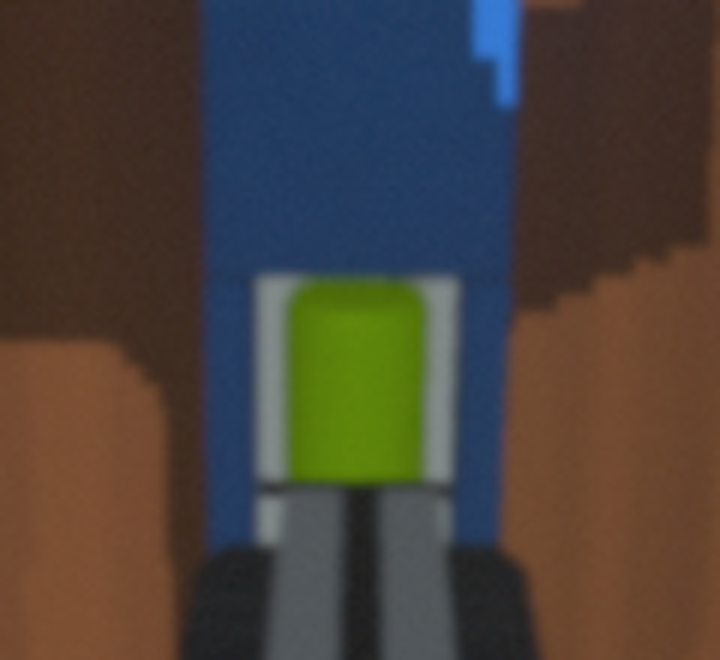

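View pics/c20b.png

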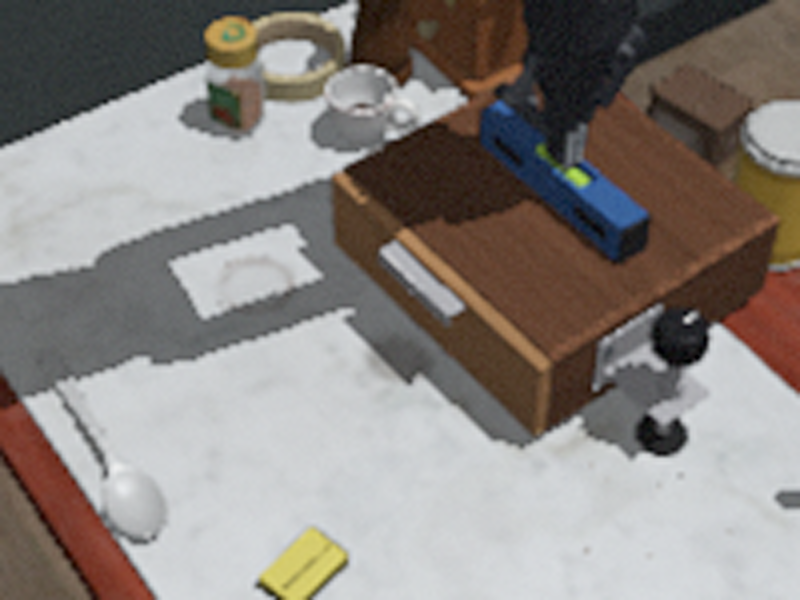

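Run:
```python
from bench import get_obs, workorder
print(get_obs()['wrist_force']); print(workorder.hand_in())
```

```text
[-3.56004715 -0.13029066  7.03759977]
the job is handed in; nothing more can be done
None
```

The job is done and handed in at about 33 s, with the arm still pressing on the level; no verdict came back.

**What I did:**
- I put the leftmost matchbox in the drawer and pushed the drawer until it stopped, at about 19 N.
- I stood the level on the middle of the top, left to right, and let go of it.
- I turned the knob 82° clockwise, then 7.5° back in a second grasp, because the bubble read about 0.6 mm too far right.
- I then pressed on the middle of the level with the closed fingers.

**What the last checks showed:**
- **Bubble:** before pressing, it had settled about 0.2 mm from centre. That matches the 0.17 mm bias I measured with the level standing on the table.
- **Bubble while pressing:** the fingers hide it, so I could not measure it then. The parts of the vial I could still see showed no bubble, which fits it being centred underneath.
- **Press:** about 7 to 8 N downward and steady, with a sideways force of about 3 N.
- **Drawer and bystanders:** the drawer front was flush in the final picture. The mug and spice jar look unmoved. The jug was out of that picture's crop, so I did not check it at the end, but nothing touched it as far as I saw.

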